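Put the alloy reference discs into dry storage

ROBOT

A 6-joint arm with a two-finger parallel gripper is mounted at the origin on the work surface. World frame = base frame: x ahead of the robot, y to its left, z up, the work surface at z = 0. Lengths are in m, angles in degrees, forces in N, time in s.
With the tool pointing down it reaches from about 0.35 to 0.975 m from the base axis. Payload 17.4 kg.
Tool frame: the origin (TCP) lies between the finger pads; the fingertips stand 25 mm ahead of it and the grasp point (between the pads) lies 6 mm ahead of it; z points along the fingers, y is the line along which they close (so a half turn about z gives the same grasp; the last joint's range is limited). The gripper opens to 85 mm and grips with 20 to 120 N. Pads are 22 mm wide; open, the fingers measure 114 mm over their backs; the gripper's body (76 mm by 85 mm) begins 54 mm behind the grasp point. The pads swing forward as they close: fully open they stand 13 mm farther back than shut.
Start: joints at [-76.421, 6.646, 82.598, -0, 90.757, -2.166], TCP at [0.183, -0.65, 0.256] pointing down, gripper open.
Joint ranges: [-162.19, 162.19], [-47.58, 125.68], [4.15, 143.07], [-65.23, 245.23], [0.69, 171.88], [-170.13, 170.13]. Speed limits (degrees/s): [108.29, 108.29, 127.2, 180, 180, 180].

INTERFACE

Orientations are given as a 3x3 rotation matrix whose columns are the frame's x, y, z axes.
In Python, from rig import ctrl gives the robot as it stands.
- The arm moves only by the tool step_arm, never from a script. Its argument "increments" is a list that holds one entry, the list of rows, each a list of 7 numbers: the closure, from -1 (fully open) to 1 (shut), then the shift along the world's x, y, z in cm, then the turn, a rotation vector about the world's x, y, z in units of 6 degrees (1.0 is 6 degrees). A call has 1 to 8 rows; each row is the pose to reach, as a shift and turn from the pose commanded when the call began; what a row does not reach only later rows make up. A row lasts 1/10 s, in which the tool goes at most 50 mm and 8.59 degrees, less where a joint would pass 70% of its speed; a pose out of reach is approached as far as the arm can. A call with a gripper value outside its range is refused whole. The fingers move at their own pace and stop on an object; "newtons" is the grip in N (left out, the last holds). Time passes only in rows, so rows that repeat a pose let the fingers close. It gives the time, the measured TCP pose, the force, the opening and the grip force at its end, in the units of the state.
- ctrl.read_state(): the state, without advancing time (a new reading comes with each control period).
- ctrl.read_camera(name): name is "scene" or "top" or "wrist"; returns a dict with "image" (384x512x3 uint8, red, green, blue), "fov_y" (degrees; the focal length in pixels is half the picture's height over the tangent of half this angle, whatever the lens; pixels are square), "cx", "cy" (the principal point, pixels), "k1" (the pictures are not rectified: a ray, as slopes to the right and down, at radius r is drawn at 1 + k1 r^2 times it, then the intrinsics apply), "extrinsics" (4x4, takes a point from camera to world coordinates). Camera axes: x right, y down, z forward; pixel columns grow to the right and rows downward; lengths in m; the calibration is good to about 2 mm. A picture is of the moment at which its call begins. There is no depth.
- ctrl.sign_off(): hands the job in; it is judged then, once.
Trained networks look in the newest picture that a camera, given by its name, has taken for a name from the list of things; names that differ only in an ending like _2 or _b are one class to them, and where a whole thing is asked for, a point or a joint stands for the part that bears it (a point fixed in the world has none). Each returns a list of dicts, best first, with "score" (0 to 1); they miss things now and then, are a little off and sometimes report something else, mostly with a low value. They report only what shows in the picture. A call takes as long as a camera call. They do not tell look-alikes from the thing itself.
- ctrl.look_for(camera, name): "at" ([x, y, z] in m, in world coordinates, good to about 4 mm: the middle of the surface that is visible of it).
- ctrl.cut_out(camera, name): "mask" (384x512 bool, what is visible of it).
The state is a dict: "time_s": time; "joint_pos": joint angles; "joint_velocities": joint speeds; "joint_efforts": joint torques, N m; "tool_pos": TCP position; "orientation": TCP orientation; "ft_force": force on the tool from outside, world axes, zero at the start; "moment": the same for the moment, N m; "width": finger opening in m; "finger_force": force on a finger pad.
Only numpy, scipy, OpenCV 4.12 (cv2) and the standard library are available. Lean on these libraries where they do the work, as an engineer would, in place of code of your own. Each camera call takes 0.05 s, during which the arm holds its last target. There are 200 camera calls.

TASK

Stand the desiccant canister upright in the round socket in the middle of the storage tub's floor and lay every alloy reference disc flat on the floor around it, polished face up, none on top of another; then put the lid on the tub and press it down until it sits fully home and level all round. Only after that, use the stylus to push the recessed button of the purge timer fully down, let it spring back, and stand the stylus in its stand again with its collar on the stand; leave everything else on the table where it is.

Things in the scene. Friction and masses are not known exactly. Their poses are not given: they have to be found in the camera images.
- tub: white round plastic storage tub fixed to the table, open at the top: 150 mm outside and 142 mm inside diameter, 50 mm high, floor 5 mm thick. On the middle of the floor a low round socket (a ring 38 mm outside, 32 mm inside diameter, 10 mm high). Four small grey spring nubs, 6 mm below the rim and evenly spaced, stick 4 mm inwards and give way outwards. Origin: centre of its underside, z up.
- tub_floor (a point): centre of the tub's inner floor, 5 mm above the table
- tub_rim (a point): centre of the tub's mouth, level with its rim, 50 mm above the table
- lid: loose round lid, 0.1 kg: plug 138 mm wide (lowest 4 mm taper to 132) and 12 mm deep, grey flange 158 mm wide, 5 mm thick, black central knob 30 mm wide, 23 mm high. Origin: centre of the plug's underside, z up (knob top at 40 mm). Laid on the tub it stands proud on the nubs; 8 to 20 N down on the knob (more if askew) pushes it home: flange on the rim, origin 12 mm below tub_rim. 
- disc1: alloy reference disc: plain metal cylinder, 30 mm diameter, 18 mm tall, about 0.1 kg, polished face up; lies flat on the table. Origin: centre of its underside, z up. May be absent (None).
- disc2: alloy reference disc: plain metal cylinder, 30 mm diameter, 18 mm tall, about 0.1 kg, polished face up; lies flat on the table. Origin: centre of its underside, z up. May be absent (None).
- disc3: alloy reference disc: plain metal cylinder, 30 mm diameter, 18 mm tall, about 0.1 kg, polished face up; lies flat on the table. Origin: centre of its underside, z up. May be absent (None).
- disc4: alloy reference disc: plain metal cylinder, 30 mm diameter, 18 mm tall, about 0.1 kg, polished face up; lies flat on the table. Origin: centre of its underside, z up. May be absent (None).
- disc5: alloy reference disc: plain metal cylinder, 30 mm diameter, 18 mm tall, about 0.1 kg, polished face up; lies flat on the table. Origin: centre of its underside, z up. May be absent (None).
- canister: white plastic desiccant canister, 24 mm in diameter, 30 mm high, 0.03 kg, standing on the table between lid and tub. Origin: centre of its underside, z up.
- timer: grey purge timer box fixed to the table, 90 x 80 mm and 45 mm high, with a square well 18 mm wide in the middle of its top. Origin: centre of its underside.
- plunger (a joint): the timer's black spring button at the bottom of the well; 0 = up, 0.004 m = fully down; springs back. 2 N starts it, 5 N holds it fully down.
- button_top (a point): centre of the button's top face (15 mm in diameter), 10 mm below the top of the timer; moves with the button
- holder: aluminium stand for the stylus, fixed to the table, 44 x 44 mm and 50 mm high, with a vertical square hole 16 mm wide in the middle. Origin: centre of its underside.
- holder_hole (a point): centre of the mouth of the stand's hole, 50 mm above the table, 45 mm and more deep
- stylus: upright stylus, 0.05 kg, in the stand: steel tip rod 7 mm in diameter and 45 mm long, then a steel collar 28 mm in diameter and 5 mm thick that rests on the stand, then a black round handle 14 mm in diameter and 65 mm long. Origin: the lower end of the tip; z up along the handle (collar 45 to 50 mm, handle 50 to 115 mm above the origin).
- artefact: gilded curved metal artefact, about 60 x 260 mm and 14 mm high, on a white pad beyond the tub; leave alone
- spacer: small steel ring with an 18 mm hole, 32 mm in diameter, 10 mm high; leave alone
- loupe: black eye loupe, 36 mm in diameter, 30 mm high; leave alone
- driver: screwdriver lying on the table, 140 mm; leave alone
- brush: brush lying on the table, 150 mm; leave alone
Not all that is in view belongs to the job. What is shaped like the disc5 but green is not meant.

How it is judged (in metres and radians):
On the way, in this order (a step that is already met when the one before it is completed fails the run):
1. the canister stands in the socket in the middle of the tub and every disc lies flat on its floor (horizontal distance between each of disc1, disc2, disc3, disc4, disc5 and tub below 0.06 m and z of each of disc1, disc2, disc3, disc4, disc5, canister in the frame of tub_floor below 0.004 m and angle between each of disc1, disc2, disc3, disc4, disc5, canister's own z axis and vertical below 0.15 rad and horizontal distance between canister and tub below 0.008 m), for 0.2 s.
2. the lid is fully home and level on the tub (z of lid in the frame of tub_rim below -0.01 m and horizontal distance between lid and tub below 0.004 m and angle between lid's own z axis and vertical below 0.025 rad), for 0.3 s.
3. the stylus pushes the timer's button fully down (value of joint plunger above 0.003 m and contact force between stylus and timer above 1 N), for 0.1 s.
At the end, for the whole second after the job is handed in: Canister upright on the tub floor in its socket (8 mm of the centre); all discs flat on the floor (4 mm, 0.15 rad); lid home (within 2 mm of full depth, 4 mm of centre, 0.025 rad of level); button up; stylus in its stand (8 mm sideways, 4 mm in height, 0.1 rad); all at rest (all of step 1 and all of step 2 and horizontal distance between stylus and holder_hole below 0.008 m and z of stylus in the frame of holder_hole below -0.041 m and angle between stylus's own z axis and vertical below 0.1 rad and linear speed of each of disc1, disc2, disc3, disc4, disc5, canister, lid, stylus below 0.02 m/s and value of joint plunger below 0.001 m); the robot touches nothing.
It fails at once if the timer button is pushed while the lid is not home (value of joint plunger above 0.002 m and not (z of lid in the frame of tub_rim below -0.01 m and horizontal distance between lid and tub below 0.004 m and angle between lid's own z axis and vertical below 0.025 rad)).
It fails at once if another thing on the table is moved more than 3 cm (distance of any of artefact, spacer, loupe, driver, brush from where it was at the start of the episode above 0.03 m).
Of disc1, disc2, disc3, disc4, disc5 only 3 to 5 are there at a start; the rules pass over those that are not, and their reading is None.
At some moment in a run one of disc1, disc2, disc3, disc4, disc5 may be knocked a few centimetres aside while the robot is not near it.
It also fails if it takes over 208 s, if anything falls off the work surface, if the arm or the gripper's body presses on something with over 40 N, if the wrist force passes 120 N, or if a joint passes its speed limit or range.

## Working session

There is one attempt and no reset: what is moved stays moved. The work goes in short steps, Python scripts to look and compute and a tool call to move; the robot and the scene stay as the last step left them, time stands still between calls to the robot, and variables do not carry over. Pictures are saved under pics/ and viewed, at most 14 in all, crops included, and the job is handed in when it is done.

Besides the shell and the picture viewer there is one more tool, called after "Emit:" by a JSON object that holds its "fn" and its "kwargs", one argument or row to a line. step_arm: Moves the arm, as the interface text tells. Its arguments: {"type":"object","properties":{"increments":{"type":"array"},"newtons":{"type":"number"}},"required":["increments"]}

```bash
mkdir -p pics; ls; cat > h.py <<'E'
import numpy as np, cv2
from rig import ctrl
def cam(n,save=None):
    c=ctrl.read_camera(n)
    if save: cv2.imwrite('pics/'+save,cv2.cvtColor(c['image'],cv2.COLOR_RGB2BGR))
    return c
def f(c): return 192/np.tan(np.radians(c['fov_y'])/2)
def ray(c,u,v):
    x=(u-c['cx'])/f(c); y=(v-c['cy'])/f(c); a,b=x,y
    for _ in range(20):
        s=1+c['k1']*(a*a+b*b); a,b=x/s,y/s
    E=np.array(c['extrinsics']); return E[:3,3],E[:3,:3]@np.array([a,b,1.])
def at_z(c,u,v,z):
    o,d=ray(c,u,v); return o+d*(z-o[2])/d[2]
def proj(c,p):
    E=np.array(c['extrinsics']); q=E[:3,:3].T@(np.array(p)-E[:3,3]); a,b=q[:2]/q[2]
    s=1+c['k1']*(a*a+b*b); return np.array([a*s*f(c)+c['cx'],b*s*f(c)+c['cy']])
def tri(*cuv):
    A=np.zeros((3,3));B=np.zeros(3)
    for c,u,v in cuv:
        o,d=ray(c,u,v); d/=np.linalg.norm(d); P=np.eye(3)-np.outer(d,d); A+=P;B+=P@o
    return np.linalg.solve(A,B)
E
python3 - <<'E'
from h import *
for n in ('scene','top'):
    c=cam(n,n+'0.png'); print(n,c['fov_y'],c['cx'],c['cy'],c['k1'],np.round(c['extrinsics'],3).tolist())
    for t in 'tub lid disc1 canister timer plunger holder stylus artefact spacer loupe driver brush'.split():
        print(t,[(round(r['score'],2),np.round(r['at'],3).tolist(),proj(c,r['at']).round().tolist()) for r in ctrl.look_for(n,t)][:8])
s=ctrl.read_state();print(s['time_s'],s['tool_pos'],np.round(s['orientation'],3).tolist(),s['width'],s['ft_force'])
E
```

```text
pics
scene 56.46632074368916 256.7129955103884 189.98001336224138 -0.0996707789882019 [[0.058, 0.658, -0.751, 1.246], [0.998, -0.045, 0.038, 0.019], [-0.009, -0.752, -0.66, 0.68], [0.0, 0.0, 0.0, 1.0]]
tub [(0.75, [0.569, -0.023, 0.018], [228.0, 211.0])]
lid [(0.68, [0.534, 0.267, 0.018], [334.0, 197.0])]
disc1 [(0.72, [0.765, 0.19, 0.018], [323.0, 267.0]), (0.6, [0.358, -0.302, 0.021], [138.0, 166.0]), (0.59, [0.418, -0.209, 0.022], [166.0, 176.0])]
canister [(0.57, [0.454, 0.152, 0.025], [289.0, 178.0]), (0.54, [0.657, -0.175, 0.039], [165.0, 232.0])]
timer [(0.6, [0.567, -0.337, 0.043], [108.0, 208.0])]
plunger []
holder [(0.88, [0.656, -0.174, 0.042], [165.0, 232.0]), (0.59, [0.566, -0.025, 0.017], [227.0, 210.0])]
stylus [(0.52, [0.566, -0.026, 0.015], [227.0, 211.0])]
artefact [(0.86, [0.774, -0.049, 0.034], [216.0, 271.0])]
spacer [(0.57, [0.507, -0.186, 0.005], [170.0, 201.0]), (0.27, [0.42, -0.214, 0.016], [164.0, 178.0])]
loupe [(0.57, [0.672, 0.325, 0.022], [369.0, 232.0])]
driver [(0.59, [0.715, -0.348, 0.024], [90.0, 258.0]), (0.42, [0.452, 0.151, 0.023], [288.0, 178.0])
[... 672 characters left out ...]
.06], [324.0, 178.0])]
canister [(0.53, [0.441, 0.15, 0.031], [228.0, 235.0])]
timer [(0.94, [0.546, -0.343, 0.043], [373.0, 201.0]), (0.62, [0.439, 0.149, 0.029], [229.0, 235.0])]
plunger []
holder [(0.59, [0.624, -0.171, 0.052], [322.0, 179.0])]
stylus []
artefact [(0.61, [0.768, -0.056, 0.035], [286.0, 141.0]), (0.15, [0.584, -0.027, -0.003], [279.0, 194.0])]
spacer []
loupe [(0.53, [0.66, 0.329, 0.031], [176.0, 172.0])]
driver [(0.67, [0.709, -0.35, 0.024], [370.0, 156.0])]
brush [(0.8, [0.339, 0.471, 0.015], [133.0, 267.0])]
1.4 [ 0.18317171 -0.64969534  0.25630188] [[0.962, 0.271, -0.0], [0.271, -0.962, -0.0], [-0.0, 0.0, -1.0]] 0.08534744220287518 [ 0.61857708 -0.35910124 -0.13231727]
```

```bash
python3 - <<'E'
import cv2
for n in('scene','top'):
    i=cv2.imread(f'pics/{n}0.png'); cv2.imwrite(f'pics/{n}0b.png',cv2.resize(i,(800,600),interpolation=cv2.INTER_CUBIC))
E
```

```text
(no output)
```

View pics/scene0b.png

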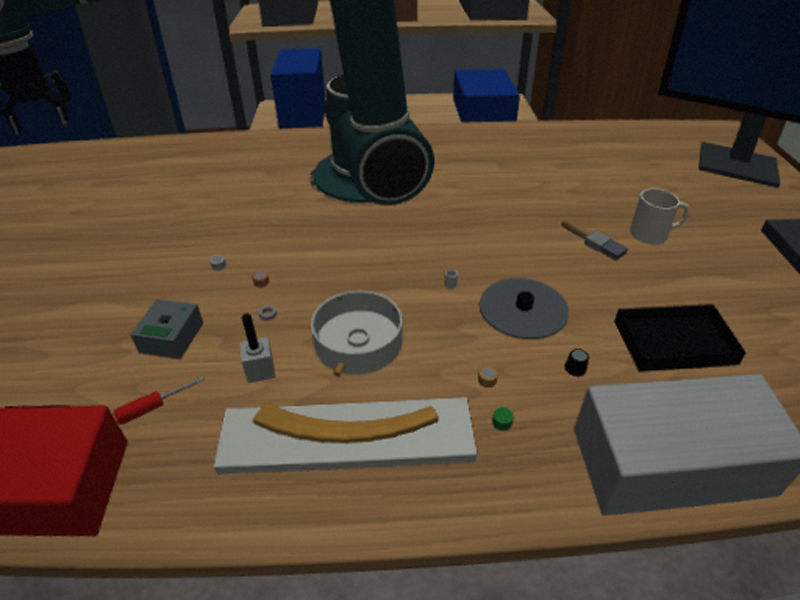

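View pics/top0b.png

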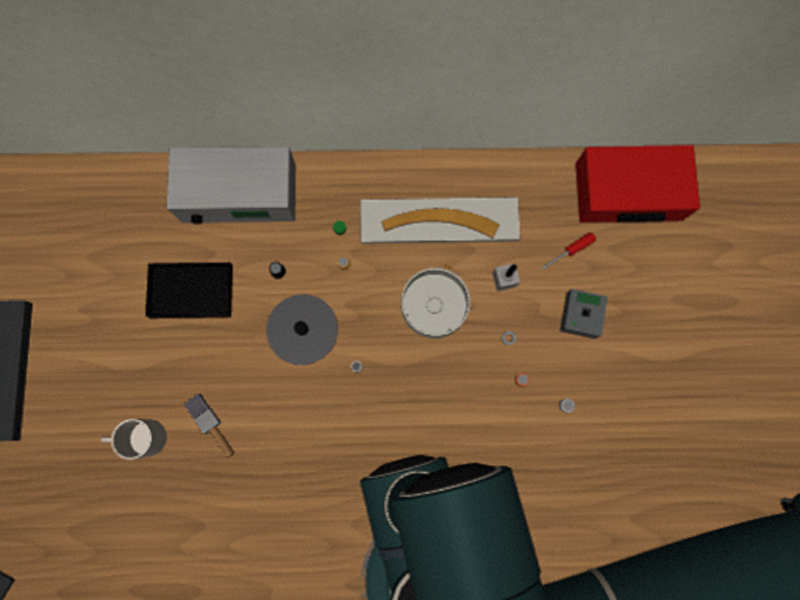

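The pictures show the silver disc at scene (138,166), the red one at (166,176) and the golden one at (312,241). The green decoy is at (322,267), and there is a small brass thing by the tub at (217,236). I'll crop that last one.

```bash
python3 - <<'E'
import cv2,numpy as np
i=cv2.imread('pics/scene0.png');t=cv2.imread('pics/top0.png')
def g(im,x,y,w=32): return cv2.resize(im[y-w:y+w,x-w:x+w],(390,290*390//290),interpolation=cv2.INTER_CUBIC)
def G(im,x,y): return cv2.resize(im[y-22:y+22,x-30:x+30],(400,293),interpolation=cv2.INTER_CUBIC)
cv2.imwrite('pics/crop1.png',np.vstack([np.hstack([G(i,217,230),G(t,286,172)]),np.hstack([G(i,155,172),G(i,312,245)])]))
E
```

```text
(no output)
```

View pics/crop1.png

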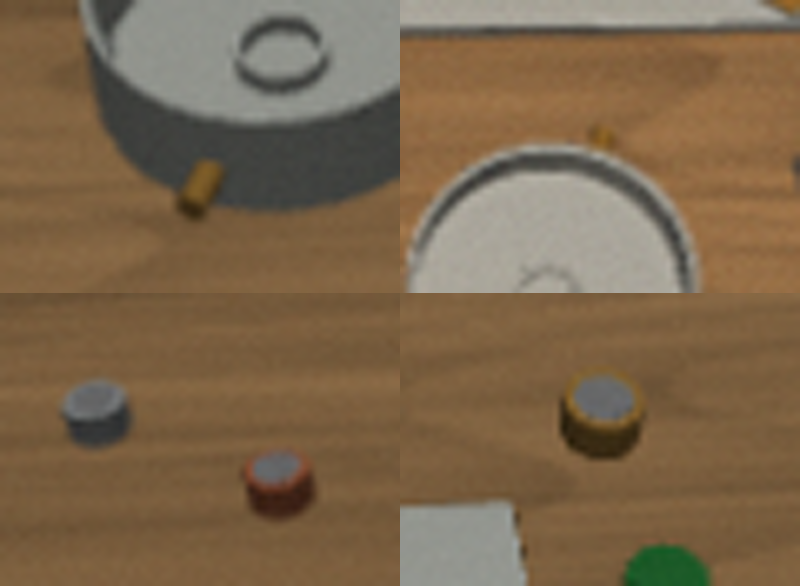

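There are three discs: silver, red and gold. The brass bit looks like part of the tub or a small fixture, so I'm leaving it alone. I'll start with the wrist camera over the two near discs, with the tool squared to the world axes.

Emit:
{"fn": "step_arm", "kwargs": {
  "increments": [
    [[-1, 17.7, 40, 0, 0, 0, -2.62], [-1, 17.7, 40, 0, 0, 0, -2.62], [-1, 17.7, 40, 0, 0, 0, -2.62], [-1, 17.7, 40, 0, 0, 0, -2.62], [-1, 17.7, 40, 0, 0, 0, -2.62], [-1, 17.7, 40, 0, 0, 0, -2.62], [-1, 17.7, 40, 0, 0, 0, -2.62], [-1, 17.7, 40, 0, 0, 0, -2.62]]
  ]
}}

```text
time_s: 2.2
tool_pos: [0.3452, -0.282, 0.2565]
orientation: [[1.0, -0.0, 0.001], [-0.0, -1.0, -0.001], [0.001, 0.001, -1.0]]
ft_force: [0.4, -1.1, 0.2]
width: 0.0854
finger_force: 0.0
```

Emit:
{"fn": "step_arm", "kwargs": {
  "increments": [
    [[-1, 0, 0, 0, 0, 0, 0], [-1, 0, 0, 0, 0, 0, 0], [-1, 0, 0, 0, 0, 0, 0], [-1, 0, 0, 0, 0, 0, 0]]
  ]
}}

```text
time_s: 2.6
tool_pos: [0.3446, -0.2848, 0.2562]
orientation: [[1.0, -0.001, -0.0], [-0.001, -1.0, 0.0], [-0.0, -0.0, -1.0]]
ft_force: [0.7, 0.2, -0.0]
width: 0.0854
finger_force: 0.0
```

```bash
cat >> h.py <<'E'
def st():
    s=ctrl.read_state(); print('t',round(s['time_s'],2),'tcp',np.round(s['tool_pos'],4).tolist(),'y',np.round(np.array(s['orientation'])[:,1],3).tolist(),'z',np.round(np.array(s['orientation'])[:,2],3).tolist(),'w',round(s['width'],4),'ff',np.round(s['finger_force'],1),'F',np.round(s['ft_force'],1).tolist(), 'j',np.round(s['joint_pos']).tolist()); return s
def find(c,n,name):
    return [(round(r['score'],2),np.round(r['at'],4).tolist(),proj(c,r['at']).round(1).tolist()) for r in ctrl.look_for(n,name)]
def masks(n,name,zs=0.):
    return [(round(r['score'],2),r['mask']) for r in ctrl.cut_out(n,name)]
E
python3 - <<'E'
from h import *
st(); c=cam('wrist','w1.png'); print(c['fov_y'],c['cx'],c['cy'],c['k1'],np.round(c['extrinsics'],3).tolist())
for t in ('disc1','spacer','tub','canister'): print(t,find(c,'wrist',t))
for s,m in masks('wrist','disc1'):
    v,u=np.nonzero(m); print(s,len(u),u.min(),u.max(),v.min(),v.max(), at_z(c,u.mean(),v.mean(),.018).round(4))
E
```

```text
t 2.6 tcp [0.3446, -0.2848, 0.2562] y [-0.001, -1.0, -0.0] z [-0.0, 0.0, -1.0] w 0.0854 ff 0.0 F [0.7, 0.2, -0.0] j [-43.0, -23.0, 109.0, -0.0, 94.0, 47.0]
68.75133407521307 258.41294755811174 187.2092775471881 -0.060894156423295556 [[-0.002, -0.945, -0.326, 0.428], [-1.0, 0.002, 0.001, -0.286], [-0.0, 0.326, -0.945, 0.374], [0.0, 0.0, 0.0, 1.0]]
disc1 [(0.97, [0.3482, -0.3023, 0.0176], [271.5, 156.0]), (0.92, [0.4073, -0.2116, 0.0198], [198.1, 109.4])]
spacer [(0.97, [0.5025, -0.1861, 0.0081], [173.8, 26.5])]
tub [(0.61, [0.5183, -0.0389, 0.0137], [49.9, 16.7])]
canister []
0.89 455 262 284 141 164 [ 0.353  -0.3037  0.018 ]
0.88 470 186 211 96 119 [ 0.4097 -0.2116  0.018 ]
```

View pics/w1.png

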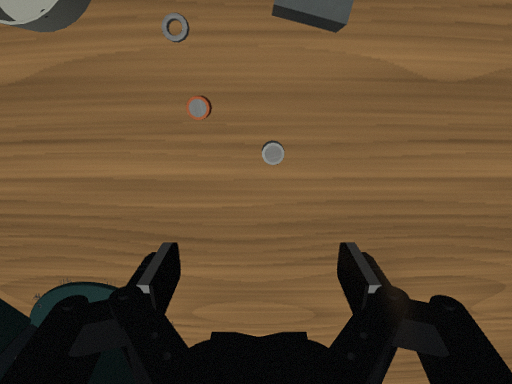

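The silver disc shows at pixel (273,153), the red at (199,107), the spacer at (175,27), and the tub edge at upper left. Next I'll move above the tub, canister and lid.

Emit:
{"fn": "step_arm", "kwargs": {
  "increments": [
    [[-1, 17.5, 34.5, 3, 0, 0, 0], [-1, 17.5, 34.5, 3, 0, 0, 0], [-1, 17.5, 34.5, 3, 0, 0, 0], [-1, 17.5, 34.5, 3, 0, 0, 0], [-1, 17.5, 34.5, 3, 0, 0, 0], [-1, 17.5, 34.5, 3, 0, 0, 0], [-1, 17.5, 34.5, 3, 0, 0, 0], [-1, 17.5, 34.5, 3, 0, 0, 0]]
  ]
}}

```text
time_s: 3.7
tool_pos: [0.5208, 0.0637, 0.2864]
orientation: [[1.0, 0.001, 0.0], [0.001, -1.0, 0.0], [0.0, -0.0, -1.0]]
ft_force: [0.0, -1.2, 0.0]
width: 0.085
finger_force: 0.0
```

Emit:
{"fn": "step_arm", "kwargs": {
  "increments": [
    [[-1, 0, 0, 0, 0, 0, 0], [-1, 0, 0, 0, 0, 0, 0], [-1, 0, 0, 0, 0, 0, 0], [-1, 0, 0, 0, 0, 0, 0]]
  ]
}}

```text
time_s: 4.1
tool_pos: [0.5198, 0.0601, 0.2864]
orientation: [[1.0, -0.001, 0.0], [-0.001, -1.0, -0.0], [0.0, 0.0, -1.0]]
ft_force: [-0.0, 0.3, -0.1]
width: 0.0853
finger_force: 0.0
```

```bash
python3 - <<'E'
from h import *
st(); c=cam('wrist','w2.png'); print(np.round(c['extrinsics'],3).tolist()); np.save('w2E.npy',c['extrinsics'])
for t in ('tub','canister','lid','disc1','holder'): print(t,find(c,'wrist',t))
for t,z in (('tub',.05),('canister',.03),('lid',.017)):
  for s,m in masks('wrist',t):
    v,u=np.nonzero(m); print(t,s,len(u),u.min(),u.max(),v.min(),v.max(), at_z(c,u.mean(),v.mean(),z).round(4))
E
```

```text
t 4.1 tcp [0.5198, 0.0601, 0.2864] y [-0.001, -1.0, 0.0] z [0.0, -0.0, -1.0] w 0.0853 ff 0.0 F [-0.0, 0.3, -0.1] j [4.0, -13.0, 99.0, -0.0, 94.0, 94.0]
[[-0.002, -0.946, -0.325, 0.603], [-1.0, 0.002, 0.001, 0.059], [0.0, 0.325, -0.946, 0.404], [0.0, 0.0, 0.0, 1.0]]
tub [(0.64, [0.5783, -0.0334, 0.0053], [325.6, 110.4])]
canister [(0.53, [0.4459, 0.1505, 0.0315], [195.5, 206.6]), (0.44, [0.5833, -0.0327, 0.0018], [324.7, 106.6]), (0.4, [0.5348, -0.2999, 0.0109], [501.3, 144.2])]
lid [(0.96, [0.5329, 0.2681, 0.0169], [110.7, 145.5])]
disc1 [(0.83, [0.3522, -0.2942, 0.0181], [471.7, 254.3]), (0.81, [0.6771, 0.1797, 0.0145], [162.9, 31.6]), (0.65, [0.4109, -0.2052, 0.0182], [428.3, 223.1])]
holder [(0.9, [0.6329, -0.1632, 0.0459], [440.9, 68.5]), (0.42, [0.5059, -0.1813, 0.0074], [421.1, 162.0])]
tub 0.6 11695 265 385 39 170 [ 0.584  -0.0225  0.05  ]
tub 0.44 282 188 206 195 215 [0.456  0.1435 0.05  ]
tub 0.16 877 35 73 34 62 [0.6582 0.3024 0.05  ]
canister 0.74 1045 448 510 55 79 [ 0.6394 -0.2201  0.03  ]
canister 0.41 55 501 511 47 55 [ 0.659  -0.2596  0.03  ]
canister 0.16 11905 265 386 38 171 [ 0.583  -0.0272  0.03  ]
lid 0.63 9314 58 165 91 200 [0.5327 0.2675 0.017 ]
lid 0.57 841 36 73 34 61 [0.6632 0.3244 0.017 ]
```

View pics/w2.png

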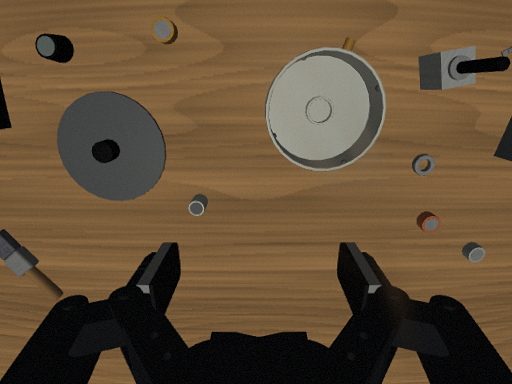

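The wrist view shows the lid knob at (106,151), the canister top at (196,208), the tub socket at (318,109), the gold disc at (165,31) and the stand at (445,67). I'll fit cylinder silhouettes to the masks from all three cameras.

```bash
cat >> h.py <<'E'
from scipy.optimize import minimize
def sil(c,x,y,R,z0,z1,k=8):
    a=np.linspace(0,2*np.pi,40)
    P=np.array([proj(c,(x+R*np.cos(t),y+R*np.sin(t),z)) for z in(z0,z1) for t in a])
    return cv2.convexHull((P*16).round().astype(np.int32)[:,None])
def fit(c,ms,R,z0,z1,x,y):
    """fit the xy of an upright cylinder to the mask that overlaps best"""
    def iou(p,m):
        i=np.zeros(m.shape,np.uint8); cv2.fillPoly(i,[sil(c,p[0],p[1],R,z0,z1)],255,cv2.LINE_AA,4); i=i/255.
        return -np.minimum(i,m).sum()/np.maximum(i,m).sum()
    best=None
    for m in ms:
        if not m.any(): continue
        if cv2.distanceTransform((~m).astype(np.uint8),2,5)[tuple(np.clip(proj(c,(x,y,(z0+z1)/2))[::-1].astype(int),0,(383,511)))]>25: continue
        r=minimize(iou,(x,y),args=(m,),method='Nelder-Mead',options=dict(initial_simplex=[(x,y),(x+.01,y),(x,y+.01)],xatol=1e-4,maxiter=60))
        if best is None or r.fun<best[1]: best=(r.x.round(4).tolist(),round(r.fun,2))
    return best
def fitall(n,c,items):
    for name,label,R,z0,z1,x,y in items:
        ms=[m for l in label for _,m in masks(n,l)]
        print(n,name,fit(c,ms,R,z0,z1,x,y))
E
python3 - <<'E'
from h import *
I=[('tub',['tub'],.075,0,.05,.58,-.026),('can',['canister','tub'],.012,0,.03,.446,.15),('lid',['lid'],.079,.012,.017,.532,.268),
('gold',['disc1'],.015,0,.018,.672,.183),('silver',['disc1'],.015,0,.018,.352,-.303),('red',['disc1'],.015,0,.018,.409,-.21)]
for n in('wrist','scene','top'): c=cam(n); fitall(n,c,I)
E
python3 - <<'E'
import cv2,sys
sys.path.insert(0,'.')
i=cv2.imread('pics/w2.png')[70:150,260:400]
g=cv2.cvtColor(i,cv2.COLOR_BGR2GRAY)
h=cv2.HoughCircles(cv2.resize(g,None,fx=4,fy=4,interpolation=cv2.INTER_CUBIC),cv2.HOUGH_GRADIENT,1.5,40,param1=60,param2=30,minRadius=38,maxRadius=66)
print(None if h is None else [( a/4+260,b/4+70,r/4) for a,b,r in h[0][:4]])
E
```

```text
wrist tub ([0.5794, -0.0237], np.float64(-0.96))
wrist can ([0.4424, 0.1504], np.float64(-0.92))
wrist lid ([0.5267, 0.2703], np.float64(-0.96))
wrist gold ([0.6778, 0.1783], np.float64(-0.79))
wrist silver ([0.3515, -0.303], np.float64(-0.89))
wrist red ([0.4097, -0.2099], np.float64(-0.89))
scene tub ([0.5766, -0.0236], np.float64(-0.95))
scene can ([0.4382, 0.1539], np.float64(-0.76))
scene lid ([0.5261, 0.2727], np.float64(-0.95))
scene gold ([0.6792, 0.181], np.float64(-0.81))
scene silver None
scene red None
top tub ([0.5777, -0.0239], np.float64(-0.26))
top can None
top lid ([0.5287, 0.2735], np.float64(-0.95))
top gold None
top silver None
top red ([0.4091, -0.2064], np.float64(-0.82))
[(np.float32(319.4375), np.float32(110.3125), np.float32(12.5))]
```

Emit:
{"fn": "step_arm", "kwargs": {
  "increments": [
    [[-0.3, -7.8, 9.1, -12, 0, 0, 0], [-0.3, -7.8, 9.1, -17, 0, 0, 0], [-0.3, -7.8, 9.1, -19, 0, 0, 0], [-0.3, -7.8, 9.1, -19, 0, 0, 0], [-0.3, -7.8, 9.1, -19, 0, 0, 0], [-0.3, -7.8, 9.1, -23, 0, 0, 0], [-0.3, -7.8, 9.1, -24.8, 0, 0, 0], [-0.3, -7.8, 9.1, -24.8, 0, 0, 0]]
  ]
}}

```text
time_s: 6.55
tool_pos: [0.4406, 0.1518, 0.0358]
orientation: [[1.0, 0.001, -0.004], [0.001, -1.0, -0.001], [-0.004, 0.001, -1.0]]
ft_force: [0.8, -0.2, 1.0]
width: 0.0556
finger_force: 0.0
```

Emit:
{"fn": "step_arm", "kwargs": {
  "increments": [
    [[0.9, 0, 0, 0, 0, 0, 0], [0.9, 0, 0, 0, 0, 0, 0], [0.9, 0, 0, 0, 0, 0, 0], [0.9, 0, 0, 0, 0, 0, 0], [0.9, 0, 0, 0, 0, 0, 0], [0.9, 0, 0, 0, 0, 0, 0], [0.9, 0, 0, 0, 0, 0, 0]]
  ],
  "newtons": 25
}}

```text
time_s: 7.25
tool_pos: [0.4429, 0.1523, 0.04]
orientation: [[1.0, 0.0, 0.002], [0.0, -1.0, 0.001], [0.002, -0.001, -1.0]]
ft_force: [-0.8, -0.5, 7.7]
width: 0.0228
finger_force: 24.5
```

Emit:
{"fn": "step_arm", "kwargs": {
  "increments": [
    [[0.9, 0, 0, 1, 0, 0, 0], [0.9, 0, 0, 3, 0, 0, 0], [0.9, 0, 0, 7, 0, 0, 0], [0.9, 0, 0, 10, 0, 0, 0], [0.9, 0, 0, 10, 0, 0, 0]]
  ]
}}

```text
time_s: 7.75
tool_pos: [0.4437, 0.1526, 0.1439]
orientation: [[1.0, 0.0, 0.007], [0.0, -1.0, 0.002], [0.007, -0.002, -1.0]]
ft_force: [-0.2, -0.4, -1.0]
width: 0.0225
finger_force: 24.6
```

```bash
python3 - <<'E'
from h import *
st(); c=cam('wrist','w3.png'); print(find(c,'wrist','canister'))
for n in('scene',): 
  c2=cam(n); fitall(n,c2,[('can',['canister','tub'],.012,.10,.13,.443,.151)]); print(find(c2,n,'canister'))
i=cv2.imread('pics/w3.png'); cv2.imwrite('pics/w3.png',i)
E
```

```text
t 7.75 tcp [0.4437, 0.1526, 0.1439] y [0.0, -1.0, -0.002] z [0.007, 0.002, -1.0] w 0.0225 ff 24.6 F [-0.2, -0.4, -1.0] j [16.0, -17.0, 115.0, 0.0, 81.0, 106.0]
[(0.85, [0.4478, 0.1543, 0.1331], [254.1, 250.9])]
scene can ([0.4446, 0.1521], np.float64(-0.7))
[(0.68, [0.4528, 0.1526, 0.1224], [290.9, 150.0]), (0.36, [0.3589, -0.3017, 0.0183], [138.3, 166.7])]
```

View pics/w3.png

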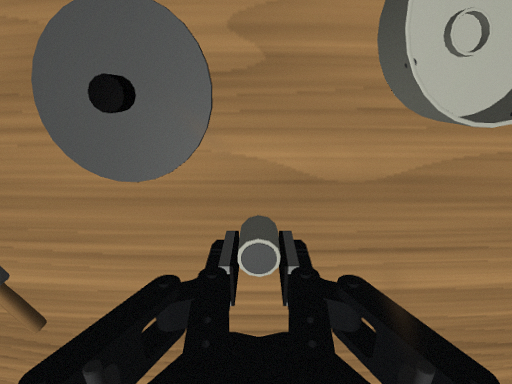

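The canister is held upright between the pads at (258,257), with the socket ring visible at about (467,32). I'll compute the offset between them.

```bash
python3 - <<'E'
from h import *
c=cam('wrist')
print(at_z(c,258.5,257.5,.134).round(4))
for z in(.005,.015): print(z,at_z(c,468,34,z).round(4), at_z(c,466,31,z).round(4))
c['extrinsics']=np.load('w2E.npy'); print(at_z(c,319.4,110.3,.015).round(4),at_z(c,318,109,.015).round(4))
st()
E
```

```text
[0.4465 0.1514 0.134 ]
0.005 [ 0.574  -0.0233  0.005 ] [ 0.5762 -0.0211  0.005 ]
0.015 [ 0.572  -0.0163  0.015 ] [ 0.5741 -0.0142  0.015 ]
[ 0.5791 -0.0228  0.015 ] [ 0.5808 -0.0208  0.015 ]
t 8.1 tcp [0.4417, 0.152, 0.1374] y [0.0, -1.0, 0.0] z [-0.001, -0.0, -1.0] w 0.0227 ff 24.6 F [-1.0, -0.3, -0.5] j [16.0, -17.0, 116.0, 0.0, 81.0, 106.0]
```

Emit:
{"fn": "step_arm", "kwargs": {
  "increments": [
    [[0.9, 4.5, -6, 0, 0, 0, 0], [0.9, 9, -12, 0, 0, 0, 0], [0.9, 13.4, -17.6, 0, 0, 0, 0], [0.9, 13.4, -17.6, 0, 0, 0, 0], [0.9, 13.4, -17.6, -2, 0, 0, 0], [0.9, 13.4, -17.6, -4, 0, 0, 0], [0.9, 13.4, -17.6, -4, 0, 0, 0], [0.9, 13.4, -17.6, -4, 0, 0, 0]]
  ]
}}

```text
time_s: 8.9
tool_pos: [0.5757, -0.0237, 0.0981]
orientation: [[1.0, 0.001, -0.001], [0.001, -1.0, 0.0], [-0.001, -0.0, -1.0]]
ft_force: [-0.0, 0.2, 0.6]
width: 0.0231
finger_force: 24.7
```

Emit:
{"fn": "step_arm", "kwargs": {
  "increments": [
    [[0.9, 0, 0, 0, 0, 0, 0], [0.9, 0, 0, 0, 0, 0, 0], [0.9, 0, 0, 0, 0, 0, 0]]
  ]
}}

```text
time_s: 9.2
tool_pos: [0.5762, -0.0236, 0.0992]
orientation: [[1.0, 0.001, 0.001], [0.001, -1.0, -0.0], [0.001, 0.0, -1.0]]
ft_force: [0.3, -1.0, -0.7]
width: 0.0231
finger_force: 24.7
```

```bash
python3 - <<'E'
from h import *
st(); c=cam('wrist','w4.png')
for p in [(.5785,-.0235,.05)]:
  i=cv2.imread('pics/w4.png')
  for R,z,col in((.071,.05,(0,0,255)),(.019,.015,(0,255,0)),(.075,.05,(255,0,0)),(.016,.015,(0,255,0))):
    P=np.array([proj(c,(p[0]+R*np.cos(a),p[1]+R*np.sin(a),z)) for a in np.linspace(0,6.283,60)])
    i=cv2.polylines(i,[(P*16).astype(np.int32)[:,None]],True,col,1,cv2.LINE_AA,4)
  cv2.imwrite('pics/w4b.png',cv2.resize(i[60:384,100:412],(780,810),interpolation=cv2.INTER_CUBIC)[:600])
E
```

```text
t 9.2 tcp [0.5762, -0.0236, 0.0992] y [0.001, -1.0, 0.0] z [0.001, -0.0, -1.0] w 0.0231 ff 24.7 F [0.3, -1.0, -0.7] j [-5.0, -1.0, 105.0, 0.0, 75.0, 85.0]
```

View pics/w4b.png

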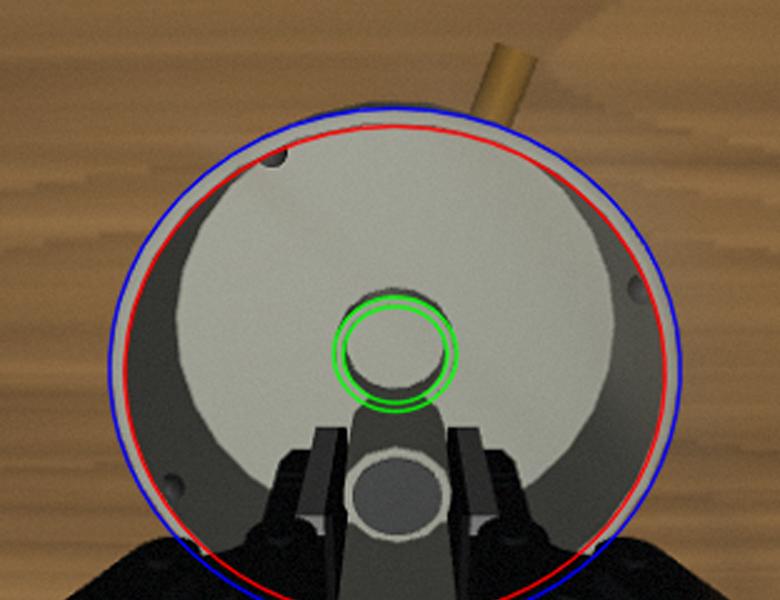

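The model circles sit about 2 px too low on the real rim, so in the wrist frame the tub is at x ≈ 0.580. The canister top is at full-image pixel (259,257).

```bash
python3 - <<'E'
from h import *
c=cam('wrist'); s=st()
for z in(.089,.091): print(at_z(c,259.2,257.2,z).round(4))
g=cv2.cvtColor(c['image'],cv2.COLOR_RGB2GRAY)
# rim fit by gradient: bright rim ring vs. wood outside
b=[]
from itertools import product
gx=cv2.GaussianBlur(g,(3,3),0).astype(np.float32)
def smp(p,R,z):
    P=np.array([proj(c,(p[0]+R*np.cos(a),p[1]+R*np.sin(a),z)) for a in np.linspace(-1.3,1.3,80)],np.float32)
    return cv2.remap(gx,P[:,0].copy(),P[:,1].copy(),cv2.INTER_LINEAR).mean()
for x,y in product(np.arange(.574,.588,.0005),np.arange(-.03,-.016,.0005)):
    p=(x,y); b.append((smp(p,.073,.05)-smp(p,.078,.05)*.5-smp(p,.0685,.05)*0.5,x,y))
b.sort(); print(b[-3:])
E
```

```text
t 9.3 tcp [0.5761, -0.0237, 0.0989] y [0.001, -1.0, 0.0] z [0.001, -0.0, -1.0] w 0.0228 ff 24.7 F [0.2, 0.8, -0.7] j [-5.0, -1.0, 105.0, 0.0, 75.0, 85.0]
[ 0.5769 -0.0246  0.089 ]
[ 0.5782 -0.0246  0.091 ]
[(np.float32(45.670074), np.float64(0.5779999999999995), np.float64(-0.022999999999999993)), (np.float32(45.775806), np.float64(0.5784999999999995), np.float64(-0.023499999999999993)), (np.float32(46.306625), np.float64(0.5784999999999995), np.float64(-0.022999999999999993))]
```

Emit:
{"fn": "step_arm", "kwargs": {
  "increments": [
    [[0.9, 0.15, 0.1, -1, 0, 0, 0], [0.9, 0.15, 0.1, -2, 0, 0, 0], [0.9, 0.15, 0.1, -3, 0, 0, 0], [0.9, 0.15, 0.1, -4, 0, 0, 0], [0.9, 0.15, 0.1, -4.6, 0, 0, 0], [0.9, 0.15, 0.1, -5.1, 0, 0, 0], [0.9, 0.15, 0.1, -5.3, 0, 0, 0], [0.9, 0.15, 0.1, -5.3, 0, 0, 0]]
  ]
}}

```text
time_s: 10.1
tool_pos: [0.5777, -0.0229, 0.0455]
orientation: [[1.0, 0.0, 0.0], [0.0, -1.0, -0.0], [0.0, 0.0, -1.0]]
ft_force: [0.8, -0.1, -0.1]
width: 0.0224
finger_force: 24.7
```

Emit:
{"fn": "step_arm", "kwargs": {
  "increments": [
    [[0.9, 0, 0, 0, 0, 0, 0], [0.9, 0, 0, 0, 0, 0, 0]]
  ]
}}

```text
time_s: 10.3
tool_pos: [0.5777, -0.0229, 0.0455]
orientation: [[1.0, 0.0, 0.0], [0.0, -1.0, -0.0], [0.0, 0.0, -1.0]]
ft_force: [-0.4, -0.1, -0.5]
width: 0.0228
finger_force: 24.7
```

Emit:
{"fn": "step_arm", "kwargs": {
  "increments": [
    [[0.9, 0, 0, -0.1, 0, 0, 0], [0.9, 0, 0, -0.15, 0, 0, 0], [0.9, 0, 0, -0.2, 0, 0, 0], [0.9, 0, 0, -0.2, 0, 0, 0]]
  ]
}}

```text
time_s: 10.7
tool_pos: [0.578, -0.0229, 0.0449]
orientation: [[1.0, 0.0, 0.001], [0.0, -1.0, -0.0], [0.001, 0.0, -1.0]]
ft_force: [-7.0, 1.5, 17.2]
width: 0.0226
finger_force: 26.2
```

Emit:
{"fn": "step_arm", "kwargs": {
  "increments": [
    [[0.2, 0, 0, 0, 0, 0, 0], [0.2, 0, 0, 0, 0, 0, 0], [0.2, 0, 0, 0, 0, 0, 0], [0.2, 0, 0, 2, 0, 0, 0], [0.2, 0, 0, 6, 0, 0, 0], [0.2, 0, 0, 11, 0, 0, 0], [0.2, 0, 0, 16, 0, 0, 0], [0.2, 0, 0, 16, 0, 0, 0]]
  ]
}}

```text
time_s: 11.5
tool_pos: [0.5795, -0.023, 0.2108]
orientation: [[1.0, 0.0, 0.01], [0.0, -1.0, -0.001], [0.01, 0.001, -1.0]]
ft_force: [0.7, -0.1, 0.7]
width: 0.0342
finger_force: 0.0
```

```bash
python3 - <<'E'
from h import *
st()
for n in('wrist','scene','top'):
  c=cam(n,'v5_%s.png'%n); print(n,find(c,n,'canister')); fitall(n,c,[('silver',['disc1'],.015,0,.018,.352,-.303),('red',['disc1'],.015,0,.018,.409,-.21),('gold',['disc1'],.015,0,.018,.678,.18)])
c=cam('wrist'); w=c['image'][:,:,::-1]; s=cv2.imread('pics/v5_scene.png')[150:270,130:330]
cv2.imwrite('pics/v5.png',np.hstack([cv2.resize(w[120:320,156:356],(400,400)),cv2.resize(s[20:120,40:140],(400,400),interpolation=cv2.INTER_CUBIC)]))
E
```

```text
t 11.5 tcp [0.5795, -0.023, 0.2108] y [0.0, -1.0, 0.001] z [0.01, -0.001, -1.0] w 0.0342 ff 0.0 F [0.7, -0.1, 0.7] j [-5.0, -5.0, 98.0, -0.0, 86.0, 85.0]
wrist [(0.81, [0.58, -0.0228, 0.0336], [257.6, 172.8])]
wrist silver ([0.3508, -0.3038], np.float64(-0.86))
wrist red ([0.4099, -0.2099], np.float64(-0.6))
wrist gold ([0.6794, 0.1797], np.float64(-0.84))
scene [(0.44, [0.587, -0.0198, 0.0325], [229.2, 211.4])]
scene silver ([0.3543, -0.299], np.float64(-0.62))
scene red ([0.4124, -0.2084], np.float64(-0.79))
scene gold ([0.6786, 0.181], np.float64(-0.77))
top [(0.53, [0.5249, 0.2751, 0.0086], [192.1, 211.8])]
top silver ([0.351, -0.3032], np.float64(-0.73))
top red ([0.409, -0.2096], np.float64(-0.58))
top gold ([0.678, 0.1801], np.float64(-0.63))
```

View pics/v5.png

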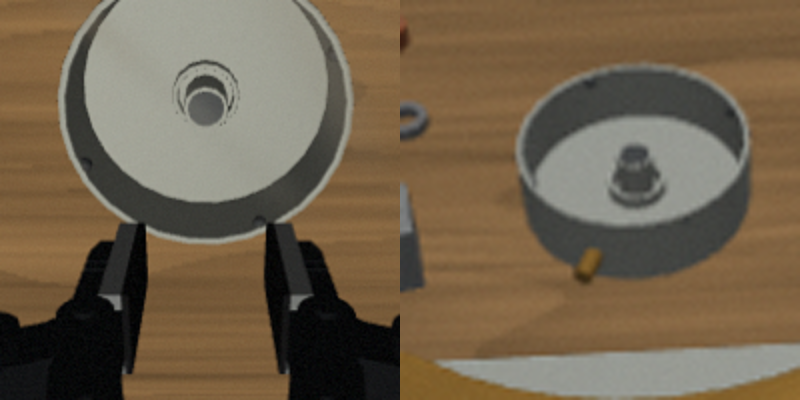

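The canister stands in its socket; both views show its top at about 33 mm. Next is the silver disc.

Emit:
{"fn": "step_arm", "kwargs": {
  "increments": [
    [[-0.3, -22.6, -28, 0, 0, 0, 0], [-0.3, -22.6, -28, 0, 0, 0, 0], [-0.3, -22.6, -28, -4, 0, 0, 0], [-0.3, -22.6, -28, -4, 0, 0, 0], [-0.3, -22.6, -28, -6, 0, 0, 0], [-0.3, -22.6, -28, -8, 0, 0, 0], [-0.3, -22.6, -28, -10, 0, 0, 0], [-0.3, -22.6, -28, -10, 0, 0, 0]]
  ]
}}

```text
time_s: 13.1
tool_pos: [0.3495, -0.3042, 0.1019]
orientation: [[1.0, -0.001, -0.0], [-0.001, -1.0, -0.0], [-0.0, 0.0, -1.0]]
ft_force: [0.7, 0.0, -0.7]
width: 0.0552
finger_force: 0.0
```

```bash
python3 - <<'E'
from h import *
s=st()
E
```

```text
t 13.1 tcp [0.3495, -0.3042, 0.1019] y [-0.001, -1.0, 0.0] z [-0.0, -0.0, -1.0] w 0.0552 ff 0.0 F [0.7, 0.0, -0.7] j [-44.0, -16.0, 118.0, -0.0, 78.0, 46.0]
```

Emit:
{"fn": "step_arm", "kwargs": {
  "increments": [
    [[-0.3, 0.15, 0.1, -3, 0, 0, 0], [-0.3, 0.15, 0.1, -6, 0, 0, 0], [-0.3, 0.15, 0.1, -7.2, 0, 0, 0], [-0.3, 0.15, 0.1, -7.2, 0, 0, 0], [-0.3, 0.15, 0.1, -7.2, 0, 0, 0]]
  ]
}}

```text
time_s: 13.6
tool_pos: [0.3535, -0.3021, 0.0325]
orientation: [[1.0, 0.001, 0.001], [0.001, -1.0, -0.001], [0.001, 0.001, -1.0]]
ft_force: [0.6, 0.1, 0.7]
width: 0.0551
finger_force: 0.0
```

Emit:
{"fn": "step_arm", "kwargs": {
  "increments": [
    [[0.8, 0, 0, 0, 0, 0, 0], [0.8, 0, 0, 0, 0, 0, 0], [0.8, 0, 0, 0, 0, 0, 0], [0.8, 0, 0, 0, 0, 0, 0], [0.8, 0, 0, 0, 0, 0, 0], [0.8, 0, 0, 0, 0, 0, 0]]
  ],
  "newtons": 40
}}

```text
time_s: 14.2
tool_pos: [0.3536, -0.3023, 0.0329]
orientation: [[1.0, 0.001, 0.002], [0.001, -1.0, -0.001], [0.002, 0.001, -1.0]]
ft_force: [-1.2, 3.4, 8.6]
width: 0.0281
finger_force: 38.7
```

Emit:
{"fn": "step_arm", "kwargs": {
  "increments": [
    [[0.8, 0, 0, 3, 0, 0, 0], [0.8, 0, 0, 7, 0, 0, 0], [0.8, 0, 0, 10, 0, 0, 0], [0.8, 0, 0, 10, 0, 0, 0], [0.8, 0, 0, 10, 0, 0, 0]]
  ]
}}

```text
time_s: 14.7
tool_pos: [0.3532, -0.302, 0.1319]
orientation: [[1.0, 0.001, 0.001], [0.001, -1.0, -0.001], [0.001, 0.001, -1.0]]
ft_force: [-0.1, -0.0, -1.0]
width: 0.0278
finger_force: 39.7
```

```bash
python3 - <<'E'
from h import *
s=st(); c=cam('wrist'); print(find(c,'wrist','disc1'))
E
```

```text
t 14.7 tcp [0.3532, -0.302, 0.1319] y [0.001, -1.0, 0.001] z [0.001, -0.001, -1.0] w 0.0278 ff 39.7 F [-0.1, -0.0, -1.0] j [-44.0, -17.0, 116.0, 0.0, 81.0, 46.0]
[(0.91, [0.3477, -0.3018, 0.116], [257.1, 260.9]), (0.86, [0.4095, -0.2126, 0.0168], [149.3, 127.0])]
```

Emit:
{"fn": "step_arm", "kwargs": {
  "increments": [
    [[0.8, 6, 9.3, 0, 0, 0, 0], [0.8, 12, 18.6, 0, 0, 0, 0], [0.8, 18, 27.9, 0, 0, 0, 0], [0.8, 18, 27.9, 0, 0, 0, 0], [0.8, 18, 27.9, 0, 0, 0, 0], [0.8, 18, 27.9, 0, 0, 0, 0], [0.8, 18, 27.9, 0, 0, 0, 0], [0.8, 18, 27.9, -2, 0, 0, 0]]
  ]
}}

```text
time_s: 15.6
tool_pos: [0.535, -0.0198, 0.1117]
orientation: [[1.0, 0.004, 0.002], [0.004, -1.0, 0.0], [0.002, -0.0, -1.0]]
ft_force: [0.8, -0.1, -1.5]
width: 0.0276
finger_force: 39.9
```

Emit:
{"fn": "step_arm", "kwargs": {
  "increments": [
    [[0.8, 0, 0, 0, 0, 0, 0], [0.8, 0, 0, 0, 0, 0, 0], [0.8, 0, 0, 0, 0, 0, 0]]
  ]
}}

```text
time_s: 15.9
tool_pos: [0.5329, -0.0235, 0.1117]
orientation: [[1.0, -0.0, 0.0], [-0.0, -1.0, -0.0], [0.0, 0.0, -1.0]]
ft_force: [-0.5, -0.8, -0.4]
width: 0.0279
finger_force: 39.9
```

Lowering it (7.3 cm down), releasing, and rising.

Emit:
{"fn": "step_arm", "kwargs": {
  "increments": [
    [[0.8, 0, 0, -3, 0, 0, 0], [0.8, 0, 0, -5, 0, 0, 0], [0.8, 0, 0, -6.5, 0, 0, 0], [0.8, 0, 0, -7, 0, 0, 0], [0.8, 0, 0, -7.3, 0, 0, 0], [0.8, 0, 0, -7.3, 0, 0, 0]]
  ]
}}

```text
time_s: 16.5
tool_pos: [0.5333, -0.023, 0.0389]
orientation: [[1.0, 0.0, 0.001], [0.0, -1.0, -0.0], [0.001, 0.0, -1.0]]
ft_force: [0.1, 0.2, 0.1]
width: 0.0276
finger_force: 39.9
```

Emit:
{"fn": "step_arm", "kwargs": {
  "increments": [
    [[0.15, 0, 0, 0, 0, 0, 0], [0.15, 0, 0, 0, 0, 0, 0], [0.15, 0, 0, 0, 0, 0, 0], [0.15, 0, 0, 2, 0, 0, 0], [0.15, 0, 0, 6, 0, 0, 0], [0.15, 0, 0, 11, 0, 0, 0], [0.15, 0, 0, 14, 0, 0, 0], [0.15, 0, 0, 14, 0, 0, 0]]
  ]
}}

```text
time_s: 17.3
tool_pos: [0.5346, -0.023, 0.1836]
orientation: [[1.0, 0.0, 0.007], [0.0, -1.0, -0.001], [0.007, 0.001, -1.0]]
ft_force: [-0.1, 0.2, -0.5]
width: 0.0362
finger_force: 0.0
```

```bash
python3 - <<'E'
from h import *
s=st(); c=cam('wrist','w6.png'); print(find(c,'wrist','disc1'),find(c,'wrist','canister'))
fitall('wrist',c,[('red',['disc1'],.015,0,.018,.409,-.21),('gold',['disc1'],.015,0,.018,.678,.18)])
E
```

```text
t 17.3 tcp [0.5346, -0.023, 0.1836] y [0.0, -1.0, 0.001] z [0.007, -0.001, -1.0] w 0.0362 ff 0.0 F [-0.1, 0.2, -0.5] j [-5.0, -10.0, 105.0, 0.0, 84.0, 85.0]
[(0.97, [0.679, 0.1726, 0.0181], [50.3, 29.6]), (0.88, [0.4296, -0.2342, 0.0194], [433.6, 260.3]), (0.59, [0.5312, -0.0225, 0.0223], [257.3, 180.1])] [(0.92, [0.5785, -0.022, 0.0376], [256.7, 136.7])]
wrist red ([0.4286, -0.2368], np.float64(-0.89))
wrist gold ([0.6794, 0.1796], np.float64(-0.91))
```

The red disc has been knocked to about (0.429, -0.237), so I'm going there.

Emit:
{"fn": "step_arm", "kwargs": {
  "increments": [
    [[-0.3, -10.5, -21.4, 0, 0, 0, 0], [-0.3, -10.5, -21.4, 0, 0, 0, 0], [-0.3, -10.5, -21.4, -2, 0, 0, 0], [-0.3, -10.5, -21.4, -3, 0, 0, 0], [-0.3, -10.5, -21.4, -3, 0, 0, 0], [-0.3, -10.5, -21.4, -3, 0, 0, 0], [-0.3, -10.5, -21.4, -3, 0, 0, 0], [-0.3, -10.5, -21.4, -3, 0, 0, 0]]
  ]
}}

```text
time_s: 18.35
tool_pos: [0.4283, -0.2363, 0.148]
orientation: [[1.0, 0.001, -0.0], [0.001, -1.0, 0.001], [-0.0, -0.001, -1.0]]
ft_force: [0.6, 0.3, 0.5]
width: 0.0555
finger_force: 0.0
```

```bash
python3 - <<'E'
from h import *
c=cam('wrist');s=st(); print(find(c,'wrist','disc1'))
fitall('wrist',c,[('red',['disc1'],.015,0,.018,.429,-.236)])
c=cam('top'); fitall('top',c,[('red',['disc1'],.015,0,.018,.429,-.236)])
E
```

```text
t 18.4 tcp [0.4285, -0.2361, 0.1482] y [0.002, -1.0, -0.0] z [-0.0, 0.0, -1.0] w 0.0555 ff 0.0 F [-0.2, -0.6, -0.3] j [-32.0, -14.0, 113.0, 0.0, 82.0, 58.0]
[(0.84, [0.4291, -0.237, 0.0185], [258.7, 184.9]), (0.57, [0.5274, -0.0286, 0.0224], [14.8, 77.4])]
wrist red ([0.4284, -0.2374], np.float64(-0.87))
top red None
```

Aligned on the disc: 11.6 cm down, grip, lift.

Emit:
{"fn": "step_arm", "kwargs": {
  "increments": [
    [[-0.3, 0, -0.1, -4, 0, 0, 0], [-0.3, 0, -0.1, -8, 0, 0, 0], [-0.3, 0, -0.1, -11, 0, 0, 0], [-0.3, 0, -0.1, -11.6, 0, 0, 0], [-0.3, 0, -0.1, -11.6, 0, 0, 0], [-0.3, 0, -0.1, -11.6, 0, 0, 0]]
  ]
}}

```text
time_s: 19.2
tool_pos: [0.4289, -0.2382, 0.0341]
orientation: [[1.0, 0.001, 0.002], [0.001, -1.0, -0.001], [0.002, 0.001, -1.0]]
ft_force: [-0.2, -0.1, 0.7]
width: 0.0558
finger_force: 0.0
```

Emit:
{"fn": "step_arm", "kwargs": {
  "increments": [
    [[0.8, 0, 0, 0, 0, 0, 0], [0.8, 0, 0, 0, 0, 0, 0], [0.8, 0, 0, 0, 0, 0, 0], [0.8, 0, 0, 0, 0, 0, 0], [0.8, 0, 0, 0, 0, 0, 0], [0.8, 0, 0, 0, 0, 0, 0]]
  ],
  "newtons": 40
}}

```text
time_s: 19.8
tool_pos: [0.4287, -0.2383, 0.0339]
orientation: [[1.0, 0.0, 0.002], [0.0, -1.0, -0.001], [0.002, 0.001, -1.0]]
ft_force: [-2.2, 2.6, 9.9]
width: 0.0275
finger_force: 38.7
```

Emit:
{"fn": "step_arm", "kwargs": {
  "increments": [
    [[0.8, 0, 0, 3, 0, 0, 0], [0.8, 0, 0, 7, 0, 0, 0], [0.8, 0, 0, 10, 0, 0, 0], [0.8, 0, 0, 10, 0, 0, 0], [0.8, 0, 0, 10, 0, 0, 0]]
  ]
}}

```text
time_s: 20.3
tool_pos: [0.4282, -0.238, 0.1329]
orientation: [[1.0, 0.0, 0.001], [0.0, -1.0, -0.001], [0.001, 0.001, -1.0]]
ft_force: [-0.2, -0.4, -0.5]
width: 0.0278
finger_force: 39.7
```

```bash
python3 - <<'E'
from h import *
s=st(); c=cam('wrist'); print(find(c,'wrist','disc1'))
E
```

```text
t 20.3 tcp [0.4282, -0.238, 0.1329] y [0.0, -1.0, 0.001] z [0.001, -0.001, -1.0] w 0.0278 ff 39.7 F [-0.2, -0.4, -0.5] j [-32.0, -14.0, 114.0, 0.0, 80.0, 58.0]
[(0.91, [0.4302, -0.2394, 0.1159], [260.0, 248.1])]
```

Emit:
{"fn": "step_arm", "kwargs": {
  "increments": [
    [[0.8, 1, 5, 0, 0, 0, 0], [0.8, 2, 10, 0, 0, 0, 0], [0.8, 4, 15, 0, 0, 0, 0], [0.8, 7, 20, 0, 0, 0, 0], [0.8, 12, 21.5, 0, 0, 0, 0], [0.8, 16.5, 21.5, 0, 0, 0, 0], [0.8, 19.6, 21.5, 0, 0, 0, 0], [0.8, 19.6, 21.5, -2, 0, 0, 0]]
  ]
}}

```text
time_s: 21.2
tool_pos: [0.6278, -0.0223, 0.1121]
orientation: [[1.0, 0.001, 0.002], [0.001, -1.0, -0.0], [0.002, 0.0, -1.0]]
ft_force: [0.1, 0.5, -1.5]
width: 0.0278
finger_force: 39.9
```

Emit:
{"fn": "step_arm", "kwargs": {
  "increments": [
    [[0.8, 0, 0, 0, 0, 0, 0], [0.8, 0, 0, 0, 0, 0, 0], [0.8, 0, 0, 0, 0, 0, 0], [0.8, 0, 0, 0, 0, 0, 0]]
  ]
}}

```text
time_s: 21.6
tool_pos: [0.6238, -0.023, 0.1133]
orientation: [[1.0, 0.0, 0.001], [0.0, -1.0, -0.0], [0.001, 0.0, -1.0]]
ft_force: [0.1, -0.6, -0.8]
width: 0.0279
finger_force: 39.9
```

Emit:
{"fn": "step_arm", "kwargs": {
  "increments": [
    [[0.8, 0, 0, -3, 0, 0, 0], [0.8, 0, 0, -5, 0, 0, 0], [0.8, 0, 0, -6.5, 0, 0, 0], [0.8, 0, 0, -7, 0, 0, 0], [0.8, 0, 0, -7.3, 0, 0, 0], [0.8, 0, 0, -7.3, 0, 0, 0]]
  ]
}}

```text
time_s: 22.2
tool_pos: [0.6243, -0.023, 0.0399]
orientation: [[1.0, 0.0, 0.001], [0.0, -1.0, -0.0], [0.001, 0.0, -1.0]]
ft_force: [0.6, 0.9, 0.3]
width: 0.0277
finger_force: 39.9
```

Emit:
{"fn": "step_arm", "kwargs": {
  "increments": [
    [[0.15, 0, 0, 0, 0, 0, 0], [0.15, 0, 0, 0, 0, 0, 0], [0.15, 0, 0, 0, 0, 0, 0], [0.15, 0, 0, 2, 0, 0, 0], [0.15, 0, 0, 6, 0, 0, 0], [0.15, 0, 0, 11, 0, 0, 0], [0.15, 0, 0, 14, 0, 0, 0], [0.15, 0, 0, 14, 0, 0, 0]]
  ]
}}

```text
time_s: 23.0
tool_pos: [0.6256, -0.023, 0.1851]
orientation: [[1.0, 0.0, 0.008], [0.0, -1.0, -0.001], [0.008, 0.001, -1.0]]
ft_force: [0.8, -0.1, 0.3]
width: 0.0364
finger_force: 0.0
```

```bash
python3 - <<'E'
from h import *
s=st(); c=cam('wrist','w7.png'); print(find(c,'wrist','disc1'),find(c,'wrist','canister'))
fitall('wrist',c,[('gold',['disc1'],.015,0,.018,.678,.18)])
E
```

```text
t 23.0 tcp [0.6256, -0.023, 0.1851] y [0.0, -1.0, 0.001] z [0.008, -0.001, -1.0] w 0.0364 ff 0.0 F [0.8, -0.1, 0.3] j [-4.0, 2.0, 94.0, 0.0, 83.0, 86.0]
[(0.89, [0.6814, 0.1739, 0.0207], [64.6, 124.2]), (0.63, [0.6263, -0.0242, 0.0252], [259.0, 176.8]), (0.61, [0.5323, -0.0219, 0.0229], [257.0, 254.7]), (0.58, [0.7552, 0.1818, 0.0241], [40.8, 46.2])] [(0.87, [0.5816, -0.0208, 0.0364], [255.7, 220.9]), (0.7, [0.6444, -0.1651, 0.0415], [403.8, 163.8])]
wrist gold ([0.6795, 0.179], np.float64(-0.87))
```

Emit:
{"fn": "step_arm", "kwargs": {
  "increments": [
    [[-0.3, 5.5, 20.2, 0, 0, 0, 0], [-0.3, 5.5, 20.2, 0, 0, 0, 0], [-0.3, 5.5, 20.2, -2, 0, 0, 0], [-0.3, 5.5, 20.2, -3, 0, 0, 0], [-0.3, 5.5, 20.2, -3, 0, 0, 0], [-0.3, 5.5, 20.2, -3, 0, 0, 0], [-0.3, 5.5, 20.2, -3, 0, 0, 0], [-0.3, 5.5, 20.2, -3, 0, 0, 0]]
  ]
}}

```text
time_s: 24.0
tool_pos: [0.679, 0.1778, 0.1496]
orientation: [[1.0, -0.001, 0.0], [-0.001, -1.0, -0.0], [0.0, 0.0, -1.0]]
ft_force: [0.2, -1.1, -0.3]
width: 0.0556
finger_force: 0.0
```

```bash
python3 - <<'E'
from h import *
c=cam('wrist');s=st(); print(find(c,'wrist','disc1'))
fitall('wrist',c,[('gold',['disc1'],.015,0,.018,.679,.179)])
E
```

```text
t 24.05 tcp [0.6791, 0.1777, 0.1498] y [-0.001, -1.0, 0.0] z [0.001, -0.0, -1.0] w 0.0553 ff 0.0 F [-0.4, -0.1, 0.2] j [13.0, 13.0, 86.0, -0.0, 82.0, 103.0]
[(0.91, [0.5385, -0.0207, 0.0247], [435.6, 305.9]), (0.79, [0.7576, 0.1895, 0.0216], [243.6, 97.6]), (0.69, [0.62, -0.0194, 0.0215], [450.2, 240.5]), (0.64, [0.6802, 0.1798, 0.019], [255.6, 184.2])]
wrist gold ([0.6786, 0.1798], np.float64(-0.84))
```

Emit:
{"fn": "step_arm", "kwargs": {
  "increments": [
    [[-0.3, 0, 0.2, -4, 0, 0, 0], [-0.3, 0, 0.2, -8, 0, 0, 0], [-0.3, 0, 0.2, -11, 0, 0, 0], [-0.3, 0, 0.2, -11.7, 0, 0, 0], [-0.3, 0, 0.2, -11.7, 0, 0, 0], [-0.3, 0, 0.2, -11.7, 0, 0, 0]]
  ]
}}

```text
time_s: 24.75
tool_pos: [0.6799, 0.1811, 0.0345]
orientation: [[1.0, 0.0, 0.002], [0.0, -1.0, 0.001], [0.002, -0.001, -1.0]]
ft_force: [0.8, -0.5, 0.3]
width: 0.0556
finger_force: 0.0
```

Emit:
{"fn": "step_arm", "kwargs": {
  "increments": [
    [[0.8, 0, 0, 0, 0, 0, 0], [0.8, 0, 0, 0, 0, 0, 0], [0.8, 0, 0, 0, 0, 0, 0], [0.8, 0, 0, 0, 0, 0, 0], [0.8, 0, 0, 0, 0, 0, 0], [0.8, 0, 0, 0, 0, 0, 0]]
  ],
  "newtons": 40
}}

```text
time_s: 25.35
tool_pos: [0.6798, 0.1813, 0.0344]
orientation: [[1.0, 0.0, 0.002], [0.0, -1.0, 0.0], [0.002, -0.0, -1.0]]
ft_force: [-2.1, 0.0, 9.3]
width: 0.0274
finger_force: 38.8
```

Emit:
{"fn": "step_arm", "kwargs": {
  "increments": [
    [[0.8, 0, 0, 3, 0, 0, 0], [0.8, 0, 0, 7, 0, 0, 0], [0.8, 0, 0, 10, 0, 0, 0], [0.8, 0, 0, 10, 0, 0, 0], [0.8, 0, 0, 10, 0, 0, 0]]
  ]
}}

```text
time_s: 25.85
tool_pos: [0.6792, 0.1812, 0.1334]
orientation: [[1.0, 0.0, 0.002], [0.0, -1.0, 0.0], [0.002, -0.0, -1.0]]
ft_force: [0.4, -1.0, -1.6]
width: 0.0278
finger_force: 39.6
```

```bash
python3 - <<'E'
from h import *
s=st(); c=cam('wrist'); print(find(c,'wrist','disc1'))
E
```

```text
t 25.85 tcp [0.6792, 0.1812, 0.1334] y [0.0, -1.0, -0.0] z [0.002, 0.0, -1.0] w 0.0278 ff 39.6 F [0.4, -1.0, -1.6] j [13.0, 13.0, 87.0, 0.0, 80.0, 103.0]
[(0.98, [0.685, 0.1801, 0.1164], [259.4, 242.2]), (0.84, [0.533, -0.0166, 0.022], [440.7, 319.4]), (0.76, [0.6203, -0.0219, 0.0241], [467.9, 250.4]), (0.73, [0.7586, 0.1893, 0.0216], [247.4, 97.2])]
```

Emit:
{"fn": "step_arm", "kwargs": {
  "increments": [
    [[0.8, -3, -5, 0, 0, 0, 1.4], [0.8, -6, -9, 0, 0, 0, 2.8], [0.8, -9, -13, 0, 0, 0, 4.2], [0.8, -10.1, -16, 0, 0, 0, 5.6], [0.8, -10.1, -16, 0, 0, 0, 7], [0.8, -10.1, -16, 0, 0, 0, 8.4], [0.8, -10.1, -16, 0, 0, 0, 9.8], [0.8, -10.1, -16, 0, 0, 0, 11]]
  ]
}}

```text
time_s: 26.75
tool_pos: [0.5775, 0.0209, 0.131]
orientation: [[0.401, 0.916, -0.002], [0.916, -0.401, 0.0], [-0.001, -0.002, -1.0]]
ft_force: [-1.0, -0.1, -0.8]
width: 0.0276
finger_force: 39.8
```

Emit:
{"fn": "step_arm", "kwargs": {
  "increments": [
    [[0.8, 0, 0, 0, 0, 0, 1.4], [0.8, 0, 0, 0, 0, 0, 2.8], [0.8, 0, 0, -1, 0, 0, 4], [0.8, 0, 0, -2, 0, 0, 4], [0.8, 0, 0, -2, 0, 0, 4], [0.8, 0, 0, -2, 0, 0, 4]]
  ]
}}

```text
time_s: 27.35
tool_pos: [0.5777, 0.0211, 0.1116]
orientation: [[0.003, 1.0, -0.001], [1.0, -0.003, -0.0], [-0.0, -0.001, -1.0]]
ft_force: [-0.2, 0.5, -0.5]
width: 0.0278
finger_force: 39.8
```

```bash
python3 - <<'E'
from h import *
s=st(); c=cam('wrist','w8.png'); print(find(c,'wrist','disc1'),find(c,'wrist','canister'))
E
```

```text
t 27.35 tcp [0.5777, 0.0211, 0.1116] y [1.0, -0.003, -0.001] z [-0.001, -0.0, -1.0] w 0.0278 ff 39.8 F [-0.2, 0.5, -0.5] j [-0.0, -1.0, 104.0, -0.0, 77.0, -0.0]
[(0.9, [0.525, -0.0142, 0.0224], [196.4, 241.0]), (0.81, [0.5756, 0.0247, 0.0939], [255.4, 244.5]), (0.61, [0.6263, -0.0118, 0.0237], [317.7, 238.9])] [(0.18, [0.5245, -0.0117, 0.0246], [195.0, 239.7])]
```

Emit:
{"fn": "step_arm", "kwargs": {
  "increments": [
    [[0.8, 0, 0, -3, 0, 0, 0], [0.8, 0, 0, -5, 0, 0, 0], [0.8, 0, 0, -6.5, 0, 0, 0], [0.8, 0, 0, -7, 0, 0, 0], [0.8, 0, 0, -7.15, 0, 0, 0], [0.8, 0, 0, -7.15, 0, 0, 0]]
  ]
}}

```text
time_s: 28.1
tool_pos: [0.5784, 0.0211, 0.0416]
orientation: [[-0.0, 1.0, 0.001], [1.0, 0.0, -0.0], [-0.0, 0.001, -1.0]]
ft_force: [0.1, -0.1, -0.8]
width: 0.0274
finger_force: 39.8
```

Emit:
{"fn": "step_arm", "kwargs": {
  "increments": [
    [[0.15, 0, 0, 0, 0, 0, 0], [0.15, 0, 0, 0, 0, 0, 0], [0.15, 0, 0, 0, 0, 0, 0], [0.15, 0, 0, 2, 0, 0, 0], [0.15, 0, 0, 6, 0, 0, 0], [0.15, 0, 0, 11, 0, 0, 0], [0.15, 0, 0, 16, 0, 0, 0], [0.15, 0, 0, 16, 0, 0, 0]]
  ]
}}

```text
time_s: 28.9
tool_pos: [0.58, 0.0211, 0.2088]
orientation: [[-0.0, 1.0, 0.01], [1.0, 0.0, -0.0], [-0.0, 0.01, -1.0]]
ft_force: [-0.2, 0.6, 0.0]
width: 0.0364
finger_force: 0.0
```

Emit:
{"fn": "step_arm", "kwargs": {
  "increments": [
    [[0.15, 0, -5, 1, 0, 0, 0], [0.15, 0, -6, 1, 0, 0, 0], [0.15, 0, -6, 1, 0, 0, 0]]
  ]
}}

```text
time_s: 29.2
tool_pos: [0.578, -0.0403, 0.2109]
orientation: [[0.002, 1.0, 0.001], [1.0, -0.002, -0.0], [-0.0, 0.001, -1.0]]
ft_force: [-0.6, -0.3, -0.7]
width: 0.0359
finger_force: 0.0
```

```bash
python3 - <<'E'
from h import *
s=st()
for n in('wrist','scene'):
  c=cam(n,f'v9_{n}.png'); print(n,find(c,n,'disc1'),find(c,n,'canister'),find(c,n,'lid'))
a=cv2.imread('pics/v9_wrist.png')[60:310,131:381]; b=cv2.imread('pics/v9_scene.png')[160:260,180:280]
cv2.imwrite('pics/v9.png',np.hstack([cv2.resize(a,(400,400)),cv2.resize(b,(400,400),interpolation=cv2.INTER_CUBIC)]))
E
```

```text
t 29.2 tcp [0.578, -0.0403, 0.2109] y [1.0, -0.002, 0.001] z [0.001, -0.0, -1.0] w 0.0359 ff 0.0 F [-0.6, -0.3, -0.7] j [-7.0, -4.0, 98.0, -0.0, 86.0, -6.0]
wrist [(0.76, [0.6195, -0.0228, 0.0232], [296.2, 153.6]), (0.65, [0.5792, 0.0215, 0.0222], [259.7, 112.5]), (0.6, [0.5298, -0.0194, 0.0218], [215.1, 150.6])] [(0.56, [0.5761, -0.0226, 0.0368], [256.9, 156.2])] []
scene [(0.51, [0.5775, 0.0208, 0.0195], [245.0, 211.6]), (0.5, [0.7672, 0.1899, 0.0198], [322.7, 267.0])] [(0.62, [0.5846, -0.0238, 0.0325], [227.7, 210.8]), (0.2, [0.7121, -0.3475, 0.0239], [90.8, 257.3])] [(0.97, [0.5388, 0.2674, 0.0173], [334.4, 198.0])]
```

View pics/v9.png

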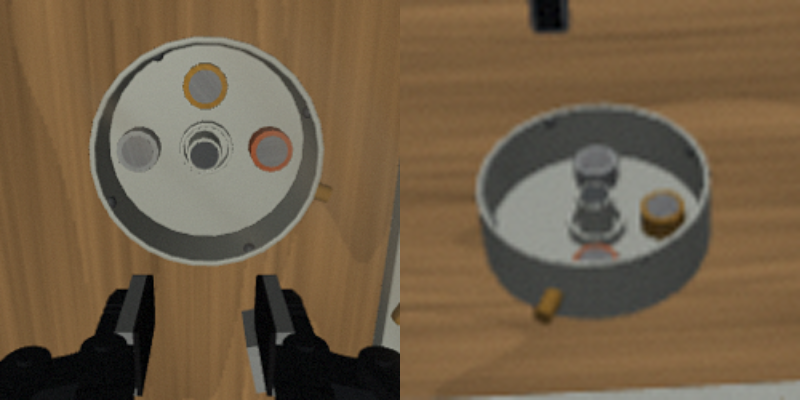

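All three discs lie flat around the canister: (205,85), (138,149) and (272,150) in the left crop. Now I'll refine the tub centre from this rotated view and measure the lid.

```bash
cat >> h.py <<'E'
def rimfit(c,R,z,x,y,a0,a1,w=.0025,d=.006,dark=False):
    g=cv2.GaussianBlur(cv2.cvtColor(c['image'],cv2.COLOR_RGB2GRAY),(3,3),0).astype(np.float32)
    A=np.linspace(a0,a1,100)
    def S(x,y,R):
        P=np.array([proj(c,(x+R*np.cos(a),y+R*np.sin(a),z)) for a in A],np.float32)
        return cv2.remap(g,P[:,0].copy(),P[:,1].copy(),cv2.INTER_LINEAR).mean()
    sg=-1 if dark else 1
    b=[(sg*(S(p,q,R-w)-S(p,q,R+w)),p,q) for p in np.arange(x-d,x+d,.0005) for q in np.arange(y-d,y+d,.0005)]
    b.sort(); b=np.array(b[-8:]); return b.mean(0).round(4)
E
python3 - <<'E'
from h import *
c=cam('wrist'); print(rimfit(c,.075,.05,.578,-.0235,-1.6,4.7)); print(rimfit(c,.075,.05,.578,-.0235,0,3.14))
c=cam('top'); print('top',rimfit(c,.075,.05,.578,-.0235,-3.1,3.1),rimfit(c,.079,.017,.527,.272,-3.1,3.1,dark=True))
c=cam('scene'); print('scene',rimfit(c,.075,.05,.578,-.0235,-3.1,3.1),rimfit(c,.079,.017,.527,.272,-3.1,3.1,dark=True))
fitall('scene',c,[('lid',['lid'],.079,.012,.017,.527,.271),('tub',['tub'],.075,0,.05,.578,-.0235)])
E
```

```text
[ 4.16937e+01  5.78700e-01 -2.30000e-02]
[ 4.37324e+01  5.78700e-01 -2.30000e-02]
top [ 6.6512  0.5824 -0.0231] [19.1709  0.5286  0.2704]
scene [19.2392  0.5789 -0.0221] [19.8796  0.5325  0.2698]
scene lid ([0.5238, 0.2722], np.float64(-0.9))
scene tub ([0.5767, -0.023], np.float64(-0.8))
```

Emit:
{"fn": "step_arm", "kwargs": {
  "increments": [
    [[-0.3, -5, 31, 0, 0, 0, 0], [-0.3, -5, 31, 0, 0, 0, 0], [-0.3, -5, 31, 0, 0, 0, 0], [-0.3, -5, 31, 0, 0, 0, 0], [-0.3, -5, 31, 0, 0, 0, 0], [-0.3, -5, 31, 0, 0, 0, 0], [-0.3, -5, 31, 0, 0, 0, 0], [-0.3, -5, 31, 0, 0, 0, 0]]
  ]
}}

```text
time_s: 30.65
tool_pos: [0.5275, 0.2728, 0.2106]
orientation: [[-0.003, 1.0, -0.0], [1.0, 0.003, -0.0], [-0.0, -0.0, -1.0]]
ft_force: [0.5, -0.5, -0.4]
width: 0.0554
finger_force: 0.0
```

Emit:
{"fn": "step_arm", "kwargs": {
  "increments": [
    [[-0.3, 0, 0, 0, 0, 0, 0], [-0.3, 0, 0, 0, 0, 0, 0], [-0.3, 0, 0, 0, 0, 0, 0]]
  ]
}}

```text
time_s: 30.95
tool_pos: [0.5284, 0.2699, 0.2109]
orientation: [[0.001, 1.0, 0.0], [1.0, -0.001, -0.0], [-0.0, 0.0, -1.0]]
ft_force: [0.1, -0.0, 0.0]
width: 0.0555
finger_force: 0.0
```

```bash
python3 - <<'E'
from h import *
st();c=cam('wrist','w10.png'); print(find(c,'wrist','lid')); fitall('wrist',c,[('lid',['lid'],.079,.012,.017,.527,.271)])
g=cv2.cvtColor(c['image'],cv2.COLOR_RGB2GRAY)
for s,m in masks('wrist','lid'):
    k=(m&(g<45)).astype(np.uint8); n,_,S,C=cv2.connectedComponentsWithStats(k)
    print(s,[(S[i].tolist(),C[i].round(1).tolist()) for i in range(1,n) if S[i,4]>150])
E
```

```text
t 30.95 tcp [0.5284, 0.2699, 0.2109] y [1.0, -0.001, 0.0] z [0.0, -0.0, -1.0] w 0.0555 ff 0.0 F [0.1, -0.0, 0.0] j [25.0, -3.0, 96.0, -0.0, 86.0, 25.0]
[(0.91, [0.5272, 0.2795, 0.0165], [257.7, 159.3])]
wrist lid ([0.528, 0.2698], np.float64(-0.97))
0.87 [([245, 156, 28, 30, 651], [258.3, 170.2])]
```

View pics/w10.png

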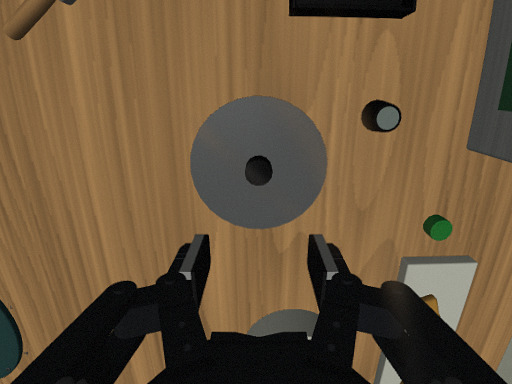

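The lid is centred at (258,162) with the knob at (258,170), directly below the gripper. I'll square the knob by gripping it twice, a quarter turn apart, so it ends up centred in both axes.

Emit:
{"fn": "step_arm", "kwargs": {
  "increments": [
    [[-0.3, 0, 0, -5, 0, 0, 0], [-0.3, 0, 0, -10, 0, 0, 0], [-0.3, 0, 0, -14, 0, 0, 0], [-0.3, 0, 0, -16, 0, 0, 0], [-0.3, 0, 0, -16.5, 0, 0, 0], [-0.3, 0, 0, -16.5, 0, 0, 0]]
  ]
}}

```text
time_s: 31.75
tool_pos: [0.5281, 0.271, 0.0458]
orientation: [[-0.0, 1.0, -0.0], [1.0, 0.0, -0.0], [-0.0, -0.0, -1.0]]
ft_force: [0.5, 0.6, 0.9]
width: 0.056
finger_force: 0.0
```

Emit:
{"fn": "step_arm", "kwargs": {
  "increments": [
    [[0.8, 0, 0, 0, 0, 0, 0], [0.8, 0, 0, 0, 0, 0, 0], [0.8, 0, 0, 0, 0, 0, 0], [0.8, 0, 0, 0, 0, 0, 0], [0.8, 0, 0, 0, 0, 0, 0], [-0.3, 0, 0, 0, 0, 0, 0], [-0.3, 0, 0, 0, 0, 0, 0], [-0.3, 0, 0, 0, 0, 0, 0]]
  ],
  "newtons": 25
}}

```text
time_s: 32.55
tool_pos: [0.5281, 0.2711, 0.0461]
orientation: [[-0.0, 1.0, 0.0], [1.0, 0.0, 0.0], [0.0, 0.0, -1.0]]
ft_force: [-0.0, 0.0, -0.2]
width: 0.0556
finger_force: 0.0
```

Emit:
{"fn": "step_arm", "kwargs": {
  "increments": [
    [[-0.3, 0, 0, 0, 0, 0, 0], [-0.3, 0, 0, 0, 0, 0, -1.4], [-0.3, 0, 0, 0, 0, 0, -2.8], [-0.3, 0, 0, 0, 0, 0, -4.2], [-0.3, 0, 0, 0, 0, 0, -5.6], [-0.3, 0, 0, 0, 0, 0, -7], [-0.3, 0, 0, 0, 0, 0, -8.4], [-0.3, 0, 0, 0, 0, 0, -9.8]]
  ]
}}

```text
time_s: 33.35
tool_pos: [0.528, 0.2711, 0.0457]
orientation: [[0.858, 0.513, -0.0], [0.513, -0.858, -0.0], [-0.0, 0.0, -1.0]]
ft_force: [-0.5, -0.6, -0.7]
width: 0.0555
finger_force: 0.0
```

Emit:
{"fn": "step_arm", "kwargs": {
  "increments": [
    [[-0.3, 0, 0, 0, 0, 0, -1.4], [-0.3, 0, 0, 0, 0, 0, -2.8], [-0.3, 0, 0, 0, 0, 0, -4.2], [-0.3, 0, 0, 0, 0, 0, -5.2], [-0.3, 0, 0, 0, 0, 0, -5.2], [-0.3, 0, 0, 0, 0, 0, -5.2]]
  ]
}}

```text
time_s: 33.95
tool_pos: [0.528, 0.2711, 0.0458]
orientation: [[1.0, 0.004, -0.0], [0.004, -1.0, -0.0], [-0.0, 0.0, -1.0]]
ft_force: [-0.8, 0.3, 0.8]
width: 0.0557
finger_force: 0.0
```

Emit:
{"fn": "step_arm", "kwargs": {
  "increments": [
    [[0.8, 0, 0, 0, 0, 0, 0], [0.8, 0, 0, 0, 0, 0, 0], [0.8, 0, 0, 0, 0, 0, 0], [0.8, 0, 0, 0, 0, 0, 0], [0.8, 0, 0, 0, 0, 0, 0], [0.8, 0, 0, 0, 0, 0, 0], [0.8, 0, 0, 0, 0, 0, 0]]
  ],
  "newtons": 60
}}

```text
time_s: 34.65
tool_pos: [0.5282, 0.2712, 0.0461]
orientation: [[1.0, 0.001, 0.0], [0.001, -1.0, 0.0], [0.0, -0.0, -1.0]]
ft_force: [-0.8, 0.0, 5.4]
width: 0.0278
finger_force: 59.4
```

Emit:
{"fn": "step_arm", "kwargs": {
  "increments": [
    [[0.8, 0, 0, 2, 0, 0, 0], [0.8, 0, 0, 5, 0, 0, 0], [0.8, 0, 0, 8, 0, 0, 0], [0.8, 0, 0, 10, 0, 0, 0], [0.8, 0, 0, 10, 0, 0, 0]]
  ]
}}

```text
time_s: 35.15
tool_pos: [0.5289, 0.2715, 0.1486]
orientation: [[1.0, 0.001, 0.004], [0.001, -1.0, 0.002], [0.004, -0.002, -1.0]]
ft_force: [0.5, 0.3, -0.8]
width: 0.0278
finger_force: 59.2
```

Emit:
{"fn": "step_arm", "kwargs": {
  "increments": [
    [[0.8, 0.9, -5, 0, 0, 0, 0], [0.8, 1.8, -10, 0, 0, 0, 0], [0.8, 2.7, -15, 0, 0, 0, 0], [0.8, 3.6, -20, 0, 0, 0, 0], [0.8, 4.4, -25, 0, 0, 0, 0], [0.8, 5.05, -28.5, 0, 0, 0, 0], [0.8, 5.05, -29.4, 0, 0, 0, 0], [0.8, 5.05, -29.4, 0, 0, 0, 0]]
  ]
}}

```text
time_s: 35.95
tool_pos: [0.5781, -0.0241, 0.1443]
orientation: [[1.0, -0.002, -0.002], [-0.002, -1.0, 0.0], [-0.002, -0.0, -1.0]]
ft_force: [0.2, 0.6, -1.0]
width: 0.0276
finger_force: 59.4
```

Emit:
{"fn": "step_arm", "kwargs": {
  "increments": [
    [[0.8, 0, 0, -1, 0, 0, 0], [0.8, 0, 0, -2, 0, 0, 0], [0.8, 0, 0, -3, 0, 0, 0], [0.8, 0, 0, -3, 0, 0, 0], [0.8, 0, 0, -3, 0, 0, 0]]
  ]
}}

```text
time_s: 36.45
tool_pos: [0.5784, -0.0224, 0.1154]
orientation: [[1.0, 0.001, -0.001], [0.001, -1.0, 0.0], [-0.001, -0.0, -1.0]]
ft_force: [0.5, -0.4, -1.4]
width: 0.0275
finger_force: 59.4
```

```bash
python3 - <<'E'
from h import *
s=st();z=s['tool_pos'][2]-.046+.012
c=cam('wrist','w11.png'); fitall('wrist',c,[('lid',['lid'],.079,z,z+.005,.578,-.023)])
c=cam('scene','s11.png'); fitall('scene',c,[('lid',['lid'],.079,z,z+.005,.578,-.023)])
cv2.imwrite('pics/v11.png',np.hstack([cv2.resize(cv2.imread('pics/w11.png')[60:310,131:381],(400,400)),cv2.resize(cv2.imread('pics/s11.png')[140:260,170:290],(400,400),interpolation=cv2.INTER_CUBIC)]))
E
```

```text
t 36.45 tcp [0.5784, -0.0224, 0.1154] y [0.001, -1.0, -0.0] z [-0.001, 0.0, -1.0] w 0.0275 ff 59.4 F [0.5, -0.4, -1.4] j [-5.0, -1.0, 104.0, 0.0, 77.0, 85.0]
wrist lid ([0.5785, -0.0226], np.float64(-0.8))
scene lid ([0.5775, -0.024], np.float64(-0.81))
```

View pics/v11.png

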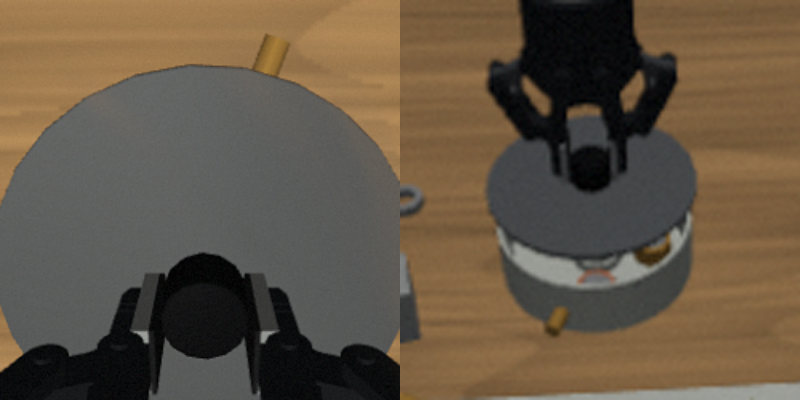

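The lid is level and centred over the tub. Lowering it until it touches.

Emit:
{"fn": "step_arm", "kwargs": {
  "increments": [
    [[0.8, 0.03, -0.06, -0.8, 0, 0, 0], [0.8, 0.03, -0.06, -1.5, 0, 0, 0], [0.8, 0.03, -0.06, -2, 0, 0, 0], [0.8, 0.03, -0.06, -2.3, 0, 0, 0], [0.8, 0.03, -0.06, -2.3, 0, 0, 0], [0.8, 0.03, -0.06, -2.3, 0, 0, 0]]
  ]
}}

```text
time_s: 37.25
tool_pos: [0.5789, -0.0235, 0.0929]
orientation: [[1.0, 0.0, 0.0], [0.0, -1.0, -0.0], [0.0, 0.0, -1.0]]
ft_force: [0.3, -0.1, -0.9]
width: 0.028
finger_force: 59.3
```

Emit:
{"fn": "step_arm", "kwargs": {
  "increments": [
    [[0.8, 0, 0, -0.15, 0, 0, 0], [0.8, 0, 0, -0.3, 0, 0, 0], [0.8, 0, 0, -0.3, 0, 0, 0]]
  ]
}}

```text
time_s: 37.55
tool_pos: [0.5788, -0.0234, 0.0901]
orientation: [[1.0, 0.0, 0.0], [0.0, -1.0, 0.0], [0.0, -0.0, -1.0]]
ft_force: [-3.3, 2.6, 3.4]
width: 0.0278
finger_force: 59.8
```

Emit:
{"fn": "step_arm", "kwargs": {
  "increments": [
    [[0.8, 0, 0, -0.15, 0, 0, 0], [0.8, 0, 0, -0.3, 0, 0, 0], [0.8, 0, 0, -0.3, 0, 0, 0], [0.8, 0, 0, -0.3, 0, 0, 0]]
  ]
}}

```text
time_s: 37.95
tool_pos: [0.5785, -0.0232, 0.0875]
orientation: [[1.0, 0.001, -0.001], [0.001, -1.0, 0.0], [-0.001, -0.0, -1.0]]
ft_force: [-11.8, 4.4, 11.5]
width: 0.0281
finger_force: 60.6
```

Emit:
{"fn": "step_arm", "kwargs": {
  "increments": [
    [[0.8, -0.1, 0.04, -0.1, 0, 0, 0], [0.8, -0.1, 0.04, -0.2, 0, 0, 0], [0.8, -0.1, 0.04, -0.3, 0, 0, 0], [0.8, -0.1, 0.04, -0.3, 0, 0, 0]]
  ]
}}

```text
time_s: 38.35
tool_pos: [0.5784, -0.0232, 0.0845]
orientation: [[1.0, 0.001, 0.002], [0.001, -1.0, -0.0], [0.002, 0.0, -1.0]]
ft_force: [2.9, 1.0, 3.1]
width: 0.0279
finger_force: 59.7
```

Emit:
{"fn": "step_arm", "kwargs": {
  "increments": [
    [[0.8, 0.03, -0.02, -0.1, 0, 0, 0], [0.8, 0.03, -0.02, -0.2, 0, 0, 0], [0.8, 0.03, -0.02, -0.2, 0, 0, 0], [0.8, 0.03, -0.02, -0.2, 0, 0, 0]]
  ]
}}

```text
time_s: 38.75
tool_pos: [0.5786, -0.0232, 0.084]
orientation: [[1.0, 0.001, 0.001], [0.001, -1.0, 0.0], [0.001, -0.0, -1.0]]
ft_force: [-10.2, 3.3, 25.1]
width: 0.0281
finger_force: 62.3
```

That was a hard stop at 25 N, at the expected home height (TCP 0.084). Releasing and checking.

Emit:
{"fn": "step_arm", "kwargs": {
  "increments": [
    [[0.8, 0, 0, 0.1, 0, 0, 0], [0.1, 0, 0, 0.15, 0, 0, 0], [0.1, 0, 0, 0.15, 0, 0, 0], [0.1, 0, 0, 0.15, 0, 0, 0], [0.1, 0, 0, 3, 0, 0, 0], [0.1, 0, 0, 8, 0, 0, 0], [0.1, 0, 0, 13, 0, 0, 0], [0.1, 0, 0, 13, 0, 0, 0]]
  ]
}}

```text
time_s: 39.55
tool_pos: [0.58, -0.0235, 0.2192]
orientation: [[1.0, 0.0, 0.009], [0.0, -1.0, -0.001], [0.009, 0.001, -1.0]]
ft_force: [0.7, -1.1, -0.3]
width: 0.0386
finger_force: 0.0
```

```bash
python3 - <<'E'
from h import *
st()
for n in('wrist','scene','top'):
  c=cam(n,f'v12_{n}.png'); fitall(n,c,[('lid',['lid'],.079,.05,.055,.5785,-.023),('silver',['disc1'],.015,0,.018,.352,-.303)])
  print(find(c,n,'timer'),find(c,n,'holder'),find(c,n,'stylus'))
cv2.imwrite('pics/v12.png',np.hstack([cv2.resize(cv2.imread('pics/v12_wrist.png')[20:320,106:406],(400,400)),cv2.resize(cv2.imread('pics/v12_scene.png')[150:250,180:280],(400,400),interpolation=cv2.INTER_CUBIC)]))
E
```

```text
t 39.55 tcp [0.58, -0.0235, 0.2192] y [0.0, -1.0, 0.001] z [0.009, -0.001, -1.0] w 0.0386 ff 0.0 F [0.7, -1.1, -0.3] j [-5.0, -5.0, 98.0, -0.0, 87.0, 85.0]
wrist lid ([0.5789, -0.0234], np.float64(-0.98))
wrist silver None
[] [(0.61, [0.6397, -0.1639, 0.0442], [393.3, 118.3])] [(0.72, [0.6372, -0.1825, 0.0854], [433.2, 125.4])]
scene lid ([0.5759, -0.0248], np.float64(-0.92))
scene silver None
[] [(0.58, [0.6561, -0.1708, 0.041], [166.6, 231.8])] [(0.59, [0.6408, -0.1826, 0.0754], [160.0, 217.5])]
top lid ([0.5801, -0.0215], np.float64(-0.34))
top silver None
[(0.7, [0.5479, -0.3446, 0.0443], [373.6, 200.3])] [(0.65, [0.6273, -0.1794, 0.0818], [325.8, 175.8])] [(0.46, [0.6285, -0.1787, 0.0798], [325.4, 175.6])]
```

View pics/v12.png

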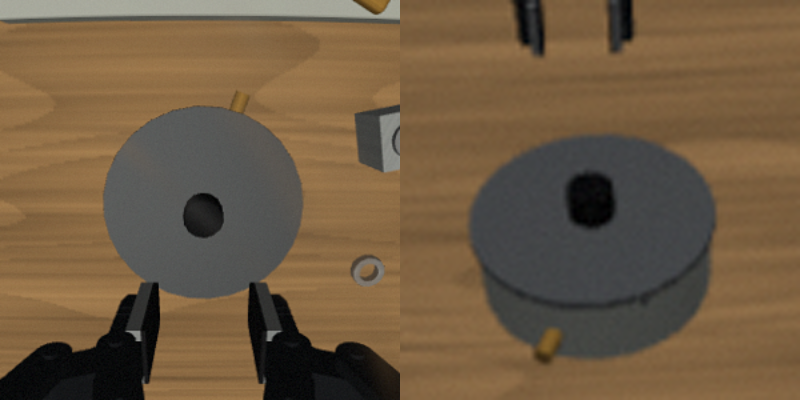

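The lid sits flush: flange on the rim, edge even all round, knob at (204,215). I'll now view the stylus, stand and timer from above.

Emit:
{"fn": "step_arm", "kwargs": {
  "increments": [
    [[-0.4, 3, -18, 8, 0, 0, 0], [-0.4, 3, -18, 8, 0, 0, 0], [-0.4, 3, -18, 8, 0, 0, 0], [-0.4, 3, -18, 8, 0, 0, 0], [-0.4, 3, -18, 8, 0, 0, 0], [-0.4, 3, -18, 8, 0, 0, 0], [-0.4, 3, -18, 8, 0, 0, 0], [-0.4, 3, -18, 8, 0, 0, 0]]
  ]
}}

```text
time_s: 41.25
tool_pos: [0.608, -0.2022, 0.2913]
orientation: [[1.0, 0.002, -0.001], [0.002, -1.0, 0.0], [-0.001, -0.0, -1.0]]
ft_force: [0.2, -0.3, -0.1]
width: 0.0599
finger_force: 0.0
```

```bash
python3 - <<'E'
from h import *
st(); c=cam('wrist','w13.png')
for t in('holder','stylus','timer','plunger','driver'): print(t,find(c,'wrist',t))
for t in('stylus','holder','timer'):
  for s,m in masks('wrist',t)[:2]: v,u=np.nonzero(m); print(t,s,len(u),u.min(),u.max(),v.min(),v.max(),u.mean().round(1),v.mean().round(1))
E
```

```text
t 41.25 tcp [0.608, -0.2022, 0.2913] y [0.002, -1.0, -0.0] z [-0.001, 0.0, -1.0] w 0.0599 ff 0.0 F [0.2, -0.3, -0.1] j [-21.0, 2.0, 84.0, 0.0, 94.0, 69.0]
holder [(0.71, [0.6467, -0.1855, 0.0467], [245.0, 128.0])]
stylus [(0.68, [0.6378, -0.1877, 0.0673], [246.1, 137.5])]
timer [(0.78, [0.5609, -0.3396, 0.0433], [356.7, 190.5]), (0.72, [0.5506, -0.3525, 0.0334], [362.5, 194.9])]
plunger [(0.51, [0.551, -0.3538, 0.0369], [364.2, 195.5])]
driver [(0.77, [0.712, -0.3482, 0.0225], [370.2, 75.9]), (0.44, [0.6303, -0.0814, 0.0208], [171.1, 137.8]), (0.23, [0.6375, -0.1849, 0.0687], [243.8, 137.9])]
stylus 0.7 473 232 253 127 154 242.0 139.9
holder 0.67 870 223 263 115 157 243.7 134.3
timer 0.62 433 233 253 128 153 242.2 139.9
timer 0.57 4226 321 400 155 231 359.3 192.9
```

View pics/w13.png

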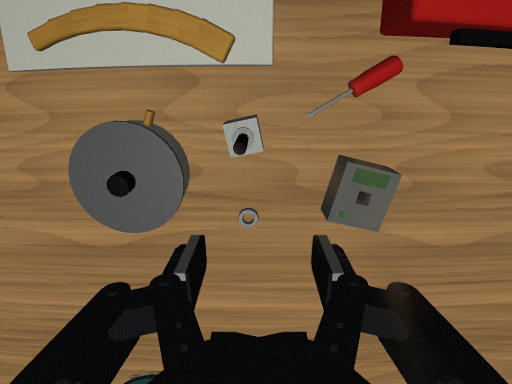

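The stand is at (243,135) with the stylus handle end at (240,147); the timer is at (360,192) with its well at (363,198). I'll fit box models to these.

```bash
cat >> h.py <<'E'
def boxfit(c,ms,lx,ly,h,x,y,yaw,extra=None):
    def hull(p):
        C,S=np.cos(p[2]),np.sin(p[2]); P=[proj(c,(p[0]+C*a-S*b,p[1]+S*a+C*b,z)) for a in(-lx/2,lx/2) for b in(-ly/2,ly/2) for z in(0,h)]
        return cv2.convexHull((np.array(P)*16).round().astype(np.int32)[:,None])
    best=None
    for m in ms:
        def f(p):
            i=np.zeros(m.shape,np.uint8); cv2.fillPoly(i,[hull(p)],255,cv2.LINE_AA,4)
            if extra: 
                for q in extra(p): cv2.fillPoly(i,[q],255,cv2.LINE_AA,4)
            i=i/255.; return -np.minimum(i,m).sum()/max(1,np.maximum(i,m).sum())
        r=minimize(f,(x,y,yaw),method='Nelder-Mead',options=dict(initial_simplex=[(x,y,yaw),(x+.01,y,yaw),(x,y+.01,yaw),(x,y,yaw+.2)],maxiter=150))
        if best is None or r.fun<best[1]: best=(r.x.round(4).tolist(),round(r.fun,3))
    return best
E
cat > t.py <<'E'
from h import *
st()
for n in('wrist','scene','top'):
    c=cam(n); H=[m for _,m in masks(n,'holder')]; S=[m for _,m in masks(n,'stylus')]
    un=[h|s for h in H[:1] for s in S[:1] if (h&s).any() or (cv2.dilate(h.astype(np.uint8),np.ones((5,5)))>0)[s].any()]
    ex=lambda p:[sil(c,p[0],p[1],.007,.05,.12)]
    print(n,'holder',boxfit(c,un or H,.044,.044,.05,.638,-.172,.25,ex if un else None),len(un))
    print(n,'timer',boxfit(c,[m for _,m in masks(n,'timer') if m.sum()>1000 or n!='wrist'],.09,.08,.045,.553,-.345,-.2),boxfit(c,[m for _,m in masks(n,'timer') if m.sum()>1000 or n!='wrist'],.08,.09,.045,.553,-.345,-.2))
    g=cv2.cvtColor(c['image'],cv2.COLOR_RGB2GRAY)
    for nm,p,w,h in(('well',(.553,-.345,.043),12,None),('handle end',(.638,-.172,.12),14,None)):
        u,v=proj(c,p).astype(int); k=g[v-w:v+w,u-w:u+w]; th=(k<(45 if nm!='well' else k.min()+ (np.median(k)-k.min())*.5)).astype(np.uint8)
        N,_,Sx,C=cv2.connectedComponentsWithStats(th)
        print(n,nm,k.min(),np.median(k),[(Sx[i].tolist()[4],(C[i]+[u-w,v-w]).round(1).tolist(),at_z(c,*(C[i]+[u-w,v-w]),.045).round(4).tolist()) for i in range(1,N) if Sx[i,4]>8])
    for s in S[:1]:
        v,u=np.nonzero(s&(g<60)); P=np.c_[u,v].astype(float); m=P.mean(0); d=np.linalg.svd(P-m)[2][0] if len(P)<3000 else None; t=(P-m)@d
        print(n,'stylus axis ends',(m+d*t.min()).round(1),(m+d*t.max()).round(1))
        print(' model ends',proj(c,(.638,-.172,.055)).round(1),proj(c,(.638,-.172,.12)).round(1))
E
python3 t.py
```

```text
t 41.7 tcp [0.6081, -0.2032, 0.2918] y [0.001, -1.0, -0.0] z [-0.0, 0.0, -1.0] w 0.06 ff 0.0 F [-0.8, 0.7, -0.5] j [-21.0, 2.0, 84.0, 0.0, 94.0, 69.0]
wrist holder ([0.6351, -0.1835, 0.1904], np.float64(-0.878)) 1
wrist timer ([0.5506, -0.3499, -0.2282], np.float64(-0.932)) ([0.5515, -0.3486, -0.2129], np.float64(-0.842))
wrist well 29 86.0 [(144, [362.0, 197.8], [0.5506, -0.349, 0.045])]
wrist handle end 0 120.0 [(121, [237.1, 144.9], [0.6248, -0.1759, 0.045])]
wrist stylus axis ends [243.  133.7] [236.6 153.6]
 model ends [233.2 136. ] [227.9 145.5]
scene holder ([0.6353, -0.1824, 0.3256], np.float64(-0.888)) 1
scene timer ([0.549, -0.3488, -0.2218], np.float64(-0.947)) ([0.5511, -0.3487, -0.1219], np.float64(-0.875))
scene well 15 77.0 [(24, [104.8, 204.0], [0.5515, -0.3485, 0.045]), (21, [115.7, 212.9], [0.5869, -0.3106, 0.045])]
scene handle end 0 103.0 [(89, [158.8, 208.3], [0.5769, -0.2005, 0.045])]
scene stylus axis ends [156.8 200.8] [163.4 226.2]
 model ends [166.1 222.3] [161.1 202.9]
top holder ([0.6323, -0.1704, 0.4791], np.float64(-0.596)) 1
top timer None None
top well 13 49.0 [(10, [382.2, 186.5], [0.5952, -0.3771, 0.045]), (25, [381.9, 202.0], [0.5415, -0.3721, 0.045])]
top handle end 0 115.0 [(183, [330.9, 167.4], [0.6654, -0.2058, 0.045])]
top stylus axis ends [326.7 170.9] [324.5 176.2]
 model ends [322.  174.6] [325.5 169.9]
```

Emit:
{"fn": "step_arm", "kwargs": {
  "increments": [
    [[-0.4, 2.7, 2, -4, 0, 0, 0], [-0.4, 2.7, 2, -8, 0, 0, 0], [-0.4, 2.7, 2, -10, 0, 0, 0], [-0.4, 2.7, 2, -10, 0, 0, 0], [-0.4, 2.7, 2, -10, 0, 0, 0]]
  ]
}}

```text
time_s: 42.95
tool_pos: [0.6353, -0.1834, 0.1928]
orientation: [[1.0, 0.0, 0.0], [0.0, -1.0, -0.0], [0.0, 0.0, -1.0]]
ft_force: [1.0, 0.5, 0.8]
width: 0.0598
finger_force: 0.0
```

```bash
python3 - <<'E'
from h import *
st(); c=cam('wrist','w14.png'); print(find(c,'wrist','stylus'),find(c,'wrist','holder'))
fitS=[m for _,m in masks('wrist','stylus')]; print('stylus handle fit',fit(c,fitS,.007,.055,.12,.635,-.183))
print('model end',proj(c,(.635,-.183,.12)),proj(c,(.635,-.183,.055)))
g=cv2.cvtColor(c['image'],cv2.COLOR_RGB2GRAY)
for s in fitS[:2]:
    k=(s&(g<60)); v,u=np.nonzero(k); print(len(u),u.min(),u.max(),v.min(),v.max()); v,u=np.nonzero(s); print(len(u),u.min(),u.max(),v.min(),v.max())
E
```

```text
t 42.95 tcp [0.6353, -0.1834, 0.1928] y [0.0, -1.0, 0.0] z [0.0, -0.0, -1.0] w 0.0598 ff 0.0 F [1.0, 0.5, 0.8] j [-18.0, 6.0, 89.0, -0.0, 85.0, 72.0]
[(0.82, [0.6384, -0.1852, 0.0817], [259.9, 189.3]), (0.6, [0.6331, -0.0749, 0.0264], [156.0, 176.8])] [(0.59, [0.6507, -0.1769, 0.0445], [251.2, 164.7])]
stylus handle fit ([0.6372, -0.1827], np.float64(-0.66))
model end [257.13188213 210.87716912] [257.41175162 183.38518682]
630 248 266 169 218
1032 243 271 169 219
```

Emit:
{"fn": "step_arm", "kwargs": {
  "increments": [
    [[-0.4, 0.1, 0, -3, 0, 0, 0], [-0.4, 0.1, 0, -6, 0, 0, 0], [-0.4, 0.1, 0, -9, 0, 0, 0], [-0.4, 0.1, 0, -10.2, 0, 0, 0], [-0.4, 0.1, 0, -10.2, 0, 0, 0], [-0.4, 0.1, 0, -10.2, 0, 0, 0]]
  ]
}}

```text
time_s: 43.75
tool_pos: [0.6368, -0.1835, 0.0916]
orientation: [[1.0, 0.0, 0.002], [0.0, -1.0, -0.001], [0.002, 0.001, -1.0]]
ft_force: [0.1, 0.4, 1.4]
width: 0.0597
finger_force: 0.0
```

Emit:
{"fn": "step_arm", "kwargs": {
  "increments": [
    [[1, 0, 0, 0, 0, 0, 0], [1, 0, 0, 0, 0, 0, 0], [1, 0, 0, 0, 0, 0, 0], [1, 0, 0, 0, 0, 0, 0], [1, 0, 0, 0, 0, 0, 0], [1, 0, 0, 0, 0, 0, 0], [1, 0, 0, 0, 0, 0, 0], [1, 0, 0, 0, 0, 0, 0]]
  ],
  "newtons": 50
}}

```text
time_s: 44.55
tool_pos: [0.6364, -0.1834, 0.0906]
orientation: [[1.0, 0.0, 0.001], [0.0, -1.0, -0.0], [0.001, 0.0, -1.0]]
ft_force: [-0.8, 0.1, 6.3]
width: 0.0128
finger_force: 48.6
```

Emit:
{"fn": "step_arm", "kwargs": {
  "increments": [
    [[1, 0, 0, 2, 0, 0, 0], [1, 0, 0, 5, 0, 0, 0], [1, 0, 0, 8, 0, 0, 0], [1, 0, 0, 8, 0, 0, 0], [1, 0, 0, 8, 0, 0, 0]]
  ]
}}

```text
time_s: 45.05
tool_pos: [0.6362, -0.1833, 0.1701]
orientation: [[1.0, 0.0, 0.001], [0.0, -1.0, -0.0], [0.001, 0.0, -1.0]]
ft_force: [-1.1, 0.2, -1.0]
width: 0.0125
finger_force: 48.6
```

Emit:
{"fn": "step_arm", "kwargs": {
  "increments": [
    [[1, -2, -4, 0, 0, 0, 0], [1, -4, -8, 0, 0, 0, 0], [1, -6, -12, 0, 0, 0, 0], [1, -8.6, -16.5, 0, 0, 0, 0], [1, -8.6, -16.5, -1, 0, 0, 0], [1, -8.6, -16.5, -2, 0, 0, 0], [1, -8.6, -16.5, -2, 0, 0, 0], [1, -8.6, -16.5, -2, 0, 0, 0]]
  ]
}}

```text
time_s: 45.85
tool_pos: [0.5505, -0.3471, 0.149]
orientation: [[1.0, 0.002, -0.001], [0.002, -1.0, 0.001], [-0.001, -0.001, -1.0]]
ft_force: [0.5, 0.1, -0.4]
width: 0.013
finger_force: 48.8
```

```bash
python3 - <<'E'
from h import *
s=st(); c=cam('wrist','w15.png'); t=np.array(s['tool_pos'])
print(find(c,'wrist','stylus'),find(c,'wrist','timer'),find(c,'wrist','plunger'))
for nm,p in(('tip',(t[0],t[1],t[2]-.0856)),('collar',(t[0],t[1],t[2]-.0356)),('end',(t[0],t[1],t[2]+.0294)),('well',(.5505,-.349,.045))): print(nm,proj(c,p).round(1))
i=cv2.imread('pics/w15.png')
for p,col in(((t[0],t[1],t[2]-.0856),(0,0,255)),((.5505,-.349,.045),(0,255,0))): cv2.circle(i,tuple(proj(c,p).round().astype(int).tolist()),1,col,-1)
for a in range(4):
    pass
C,S=np.cos(-.225),np.sin(-.225)
P=np.array([proj(c,(.5505+C*a-S*b,-.349+S*a+C*b,.045)) for a,b in((-.009,-.009),(.009,-.009),(.009,.009),(-.009,.009))])
cv2.polylines(i,[(P*16).astype(np.int32)[:,None]],True,(0,255,255),1,cv2.LINE_AA,4)
P=np.array([proj(c,(.5505+C*a-S*b,-.349+S*a+C*b,.045)) for a,b in((-.045,-.04),(.045,-.04),(.045,.04),(-.045,.04))])
cv2.polylines(i,[(P*16).astype(np.int32)[:,None]],True,(255,255,0),1,cv2.LINE_AA,4)
c=cam('scene','s15.png'); sc=cv2.imread('pics/s15.png')
cv2.circle(sc,tuple(proj(c,(t[0],t[1],t[2]-.0856)).round().astype(int).tolist()),0,(0,0,255),-1)
print('scene tip',proj(c,(t[0],t[1],t[2]-.0856)))
cv2.imwrite('pics/v15.png',np.hstack([cv2.resize(i[90:290,158:358],(400,400),interpolation=cv2.INTER_CUBIC),cv2.resize(sc[150:230,70:150],(400,400),interpolation=cv2.INTER_CUBIC)]))
E
```

```text
t 45.85 tcp [0.5505, -0.3471, 0.149] y [0.002, -1.0, -0.001] z [-0.001, 0.001, -1.0] w 0.013 ff 48.8 F [0.5, 0.1, -0.4] j [-34.0, 6.0, 93.0, 0.0, 81.0, 55.0]
[(0.82, [0.5549, -0.3499, 0.1612], [263.4, 277.8])] [(0.8, [0.5683, -0.3494, 0.0435], [260.7, 174.6])] [(0.58, [0.5526, -0.355, 0.0336], [266.9, 188.6])]
tip [257.8 203.7]
collar [257.6 234.9]
end [257.  313.8]
well [260.1 195.4]
scene tip [103.37927561 198.59989896]
```

View pics/v15.png

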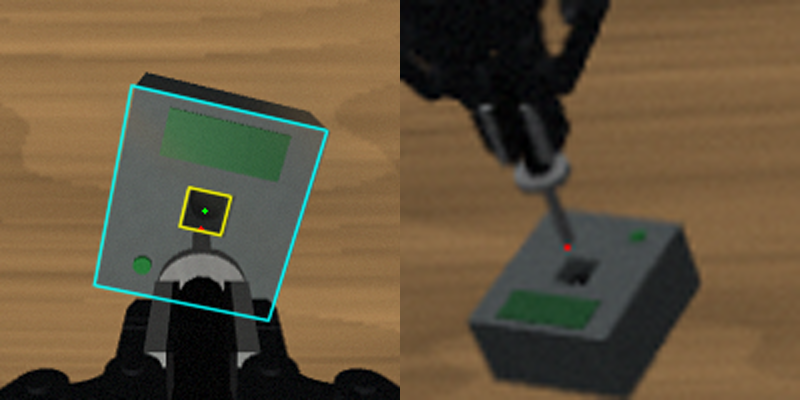

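The models fit the picture: well at crop (205,211), tip just short of it as predicted. Lowering into the well.

Emit:
{"fn": "step_arm", "kwargs": {
  "increments": [
    [[1, 0, -0.05, -0.6, 0, 0, 0], [1, 0, -0.05, -1.2, 0, 0, 0], [1, 0, -0.05, -1.8, 0, 0, 0], [1, 0, -0.05, -2.2, 0, 0, 0], [1, 0, -0.05, -2.6, 0, 0, 0], [1, 0, -0.05, -2.6, 0, 0, 0], [1, 0, -0.05, -2.6, 0, 0, 0]]
  ]
}}

```text
time_s: 46.8
tool_pos: [0.5501, -0.3488, 0.1238]
orientation: [[1.0, 0.0, -0.0], [0.0, -1.0, 0.0], [-0.0, -0.0, -1.0]]
ft_force: [0.1, -0.2, -0.3]
width: 0.0126
finger_force: 48.8
```

Emit:
{"fn": "step_arm", "kwargs": {
  "increments": [
    [[1, 0, 0, -0.15, 0, 0, 0], [1, 0, 0, -0.3, 0, 0, 0], [1, 0, 0, -0.45, 0, 0, 0], [1, 0, 0, -0.6, 0, 0, 0], [1, 0, 0, -0.6, 0, 0, 0], [1, 0, 0, -0.6, 0, 0, 0]]
  ]
}}

```text
time_s: 47.4
tool_pos: [0.5502, -0.3489, 0.118]
orientation: [[1.0, 0.0, 0.0], [0.0, -1.0, -0.0], [0.0, 0.0, -1.0]]
ft_force: [0.6, 0.2, 4.0]
width: 0.0128
finger_force: 48.9
```

Emit:
{"fn": "step_arm", "kwargs": {
  "increments": [
    [[1, 0, 0, -0.1, 0, 0, 0], [1, 0, 0, -0.2, 0, 0, 0], [1, 0, 0, -0.25, 0, 0, 0], [1, 0, 0, -0.25, 0, 0, 0], [1, 0, 0, -0.25, 0, 0, 0], [1, 0, 0, -0.25, 0, 0, 0]]
  ]
}}

```text
time_s: 48.0
tool_pos: [0.5504, -0.349, 0.1163]
orientation: [[1.0, 0.0, 0.001], [0.0, -1.0, -0.001], [0.001, 0.001, -1.0]]
ft_force: [-1.4, 1.4, 10.1]
width: 0.0128
finger_force: 49.8
```

The button is at its hard stop (10 N, tip at 31 mm). Retracting and going back to the stand.

Emit:
{"fn": "step_arm", "kwargs": {
  "increments": [
    [[1, 0, 0, 1, 0, 0, 0], [1, 0, 0, 3, 0, 0, 0], [1, 0, 0, 5.5, 0, 0, 0], [1, 0, 0, 5.5, 0, 0, 0]]
  ]
}}

```text
time_s: 48.4
tool_pos: [0.5509, -0.3493, 0.174]
orientation: [[1.0, 0.0, 0.004], [0.0, -1.0, -0.002], [0.004, 0.002, -1.0]]
ft_force: [-0.3, -0.2, 0.0]
width: 0.0132
finger_force: 48.7
```

Emit:
{"fn": "step_arm", "kwargs": {
  "increments": [
    [[1, 2, 4, 0, 0, 0, 0], [1, 4, 8, 0, 0, 0, 0], [1, 6, 12, 0, 0, 0, 0], [1, 8.6, 16.55, 0, 0, 0, 0], [1, 8.6, 16.55, 0, 0, 0, 0], [1, 8.6, 16.55, 0, 0, 0, 0], [1, 8.6, 16.55, 0, 0, 0, 0], [1, 8.6, 16.55, 0, 0, 0, 0]]
  ]
}}

```text
time_s: 49.2
tool_pos: [0.6356, -0.1844, 0.1701]
orientation: [[1.0, -0.001, -0.0], [-0.001, -1.0, -0.0], [-0.0, 0.0, -1.0]]
ft_force: [-0.5, 0.2, -1.0]
width: 0.0128
finger_force: 48.9
```

Emit:
{"fn": "step_arm", "kwargs": {
  "increments": [
    [[1, 0, 0, -1, 0, 0, 0], [1, 0, 0, -1, 0, 0, 0], [1, 0, 0, -1, 0, 0, 0]]
  ]
}}

```text
time_s: 49.5
tool_pos: [0.6357, -0.1837, 0.1597]
orientation: [[1.0, -0.0, -0.001], [-0.0, -1.0, 0.0], [-0.001, -0.0, -1.0]]
ft_force: [1.7, -0.4, -0.7]
width: 0.0123
finger_force: 48.9
```

Emit:
{"fn": "step_arm", "kwargs": {
  "increments": [
    [[1, 0.05, 0.03, -1, 0, 0, 0], [1, 0.05, 0.03, -2, 0, 0, 0], [1, 0.05, 0.03, -3, 0, 0, 0], [1, 0.05, 0.03, -4, 0, 0, 0], [1, 0.05, 0.03, -5, 0, 0, 0], [1, 0.05, 0.03, -6, 0, 0, 0], [1, 0.05, 0.03, -6.7, 0, 0, 0], [1, 0.05, 0.03, -6.7, 0, 0, 0]]
  ]
}}

```text
time_s: 50.3
tool_pos: [0.6362, -0.1828, 0.0919]
orientation: [[1.0, 0.0, -0.002], [0.0, -1.0, 0.001], [-0.002, -0.001, -1.0]]
ft_force: [-0.3, -0.1, -0.5]
width: 0.0128
finger_force: 48.9
```

Emit:
{"fn": "step_arm", "kwargs": {
  "increments": [
    [[1, 0, 0, -0.15, 0, 0, 0], [1, 0, 0, -0.25, 0, 0, 0], [1, 0, 0, -0.25, 0, 0, 0]]
  ]
}}

```text
time_s: 50.6
tool_pos: [0.6367, -0.183, 0.0911]
orientation: [[1.0, 0.0, 0.0], [0.0, -1.0, -0.0], [0.0, 0.0, -1.0]]
ft_force: [0.2, -0.6, 0.1]
width: 0.0126
finger_force: 48.9
```

Emit:
{"fn": "step_arm", "kwargs": {
  "increments": [
    [[1, 0, 0, -0.1, 0, 0, 0], [1, 0, 0, -0.1, 0, 0, 0], [1, 0, 0, -0.1, 0, 0, 0]]
  ]
}}

```text
time_s: 50.9
tool_pos: [0.6369, -0.1831, 0.0906]
orientation: [[1.0, 0.0, 0.001], [0.0, -1.0, -0.0], [0.001, 0.0, -1.0]]
ft_force: [-2.0, -0.0, 5.6]
width: 0.0125
finger_force: 49.4
```

Emit:
{"fn": "step_arm", "kwargs": {
  "increments": [
    [[0.4, 0, 0, 0, 0, 0, 0], [0.2, 0, 0, 0, 0, 0, 0], [0.2, 0, 0, 0, 0, 0, 0], [0.2, 0, 0, 3, 0, 0, 0], [0.2, 0, 0, 7, 0, 0, 0], [0.2, 0, 0, 12, 0, 0, 0], [0.2, 0, 0, 17, 0, 0, 0], [0.2, 0, 0, 17, 0, 0, 0]]
  ]
}}

```text
time_s: 51.7
tool_pos: [0.638, -0.1834, 0.2681]
orientation: [[1.0, 0.0, 0.01], [0.0, -1.0, -0.003], [0.01, 0.003, -1.0]]
ft_force: [0.1, 0.3, 0.6]
width: 0.0342
finger_force: 0.0
```

```bash
python3 t.py; python3 - <<'E'
from h import *
st()
for n in('wrist','scene'):
    c=cam(n,f'v16_{n}.png'); print(n,find(c,n,'stylus'),find(c,n,'lid')); print(fit(c,[m for _,m in masks(n,'stylus')],.007,.055,.12,.635,-.183)); fitall(n,c,[('lid',['lid'],.079,.05,.055,.5785,-.023)])
E
```

```text
t 51.7 tcp [0.638, -0.1834, 0.2681] y [0.0, -1.0, 0.003] z [0.01, -0.003, -1.0] w 0.0342 ff 0.0 F [0.1, 0.3, 0.6] j [-18.0, 5.0, 84.0, 0.0, 91.0, 72.0]
wrist holder ([0.6349, -0.1825, 0.2037], np.float64(-0.939)) 1
wrist timer ([0.5505, -0.3497, -0.274], np.float64(-0.953)) ([0.5489, -0.3518, -0.1835], np.float64(-0.861))
wrist well 39 86.0 [(147, [379.0, 225.9], [0.5508, -0.3491, 0.045])]
wrist handle end 18 120.0 [(61, [255.3, 171.4], [0.6277, -0.1807, 0.045]), (26, [254.5, 186.3], [0.6079, -0.1797, 0.045])]
wrist stylus axis ends [257.5 163. ] [257.5 189. ]
 model ends [248.  165.4] [245.9 181.2]
scene holder ([0.6344, -0.1814, 0.2944], np.float64(-0.842)) 1
scene timer ([0.5491, -0.3493, -0.1977], np.float64(-0.945)) ([0.5503, -0.3493, -0.1272], np.float64(-0.866))
scene well 15 78.0 [(25, [104.8, 204.1], [0.5518, -0.3484, 0.045]), (21, [115.7, 212.9], [0.5869, -0.3106, 0.045])]
scene handle end 0 104.0 [(87, [158.4, 208.3], [0.577, -0.2015, 0.045])]
scene stylus axis ends [156.3 200.9] [163.2 226.2]
 model ends [166.1 222.3] [161.1 202.9]
top holder None 0
top timer ([0.5385, -0
[... 362 characters left out ...]
)]
t 52.45 tcp [0.6366, -0.183, 0.2597] y [0.0, -1.0, -0.0] z [-0.0, 0.0, -1.0] w 0.0343 ff 0.0 F [-0.2, -0.2, -0.4] j [-18.0, 5.0, 84.0, -0.0, 91.0, 72.0]
wrist [(0.69, [0.6392, -0.1882, 0.0778], [262.7, 168.3]), (0.57, [0.7103, -0.3486, 0.0207], [391.8, 100.9])] [(0.7, [0.5877, -0.0246, 0.0562], [131.4, 203.9]), (0.54, [0.6333, -0.0771, 0.0248], [176.3, 162.1]), (0.34, [0.6468, -0.1754, 0.0527], [251.5, 156.5])]
([0.6423, -0.1837], np.float64(-0.66))
wrist lid ([0.5783, -0.0228], np.float64(-0.96))
scene [(0.72, [0.6424, -0.1792, 0.0759], [161.2, 217.7])] [(0.59, [0.5858, -0.0243, 0.0542], [227.0, 205.0])]
([0.6422, -0.18], np.float64(-0.76))
scene lid ([0.5741, -0.024], np.float64(-0.96))
```

The stylus silhouette matches its starting one to within a pixel, and the lid is unchanged. Handing in.

```bash
python3 -c "
from h import *
print(ctrl.sign_off())"
```

```text
the job is handed in; nothing more can be done
None
```

I finished every step and handed the job in at about 52 s of the 208 s; sign-off returned no verdict. The canister and all three discs present are in the tub, the lid is pressed home, the timer button was pushed fully down, and the stylus is back in its stand.

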